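Set out two framed samples on the lit display easel

ROBOT

A 7-joint arm with a two-finger parallel gripper is mounted at the origin on the work surface. World frame = base frame: x ahead of the robot, y to its left, z up, the work surface at z = 0. Lengths are in m, angles in rad, forces in N, time in s.
With the tool pointing down it reaches from about 0.4 to 0.85 m from the base axis. Payload 6.9 kg.
Tool frame: the origin (TCP) lies between the finger pads; the fingertips stand 8 mm ahead of it and the grasp point (between the pads) lies 11 mm behind it; y points along the fingers, z is the direction in which the jaws open and shut, and the axes are right-handed (so a half turn about y gives the same grasp; the last joint's range is limited). The gripper opens to 85 mm and grips with 20 to 120 N. Pads are 22 mm wide; open, the fingers measure 114 mm over their backs; the gripper's body (76 mm by 85 mm) begins 54 mm behind the grasp point. The pads swing forward as they close: fully open they stand 13 mm farther back than shut.
Start: joints at [1.383, 0.507, -0.238, 1.5, 0.126, 1.149, -0.155], TCP at [0.18, -0.598, 0.239] pointing down, gripper open.
Joint ranges: [-3.08, 3.08], [-0.24, 2.05], [-1.43, 1.35], [0, 2.5], [-1.52, 4.66], [0.17, 1.96], [-2.89, 2.89]. Speed limits (rad/s): [2.39, 2.39, 3.14, 3.14, 3.14, 3.14, 3.14].

INTERFACE

Orientations are given as [roll, pitch, yaw] about the fixed x, y, z axes, in that order (R = Rz(yaw) Ry(pitch) Rx(roll)).
In Python, from workcell import arm gives the robot as it stands.
- The arm moves only by the tool drive_tool, never from a script. Its argument "motion" is a list of rows, each a list of 7 numbers: the turn, a rotation vector about the tool's x, y, z in rad, then the shift along the tool's x, y, z in cm, then the closure, from 0 (fully open) to 1 (shut). In form: [[rx, ry, rz, tx, ty, tz, claw], ...]. A call has 1 to 20 rows; each row is the pose to reach, as a shift and turn from the pose commanded when the call began, along the tool's axes at that moment; what a row does not reach only later rows make up. A row lasts 1/8 s, in which the tool goes at most 62.5 mm and 10.7 degrees, less where a joint would pass 70% of its speed; a pose out of reach is approached as far as the arm can. A call with a gripper value outside its range is refused whole. The fingers move at their own pace and stop on an object; "newtons" is the grip in N (left out, the last holds). Time passes only in rows, so rows that repeat a pose let the fingers close. It gives the time, the measured TCP pose, the force and the opening at its end, in the units of the state.
- arm.sense(): the state, without advancing time (a new reading comes with each control period).
- arm.get_image(name): name is "side" or "top"; returns the picture (384x512x3 uint8, blue, green, red); there is no depth.
- arm.camera_info(name): a dict with "K" (3x3 intrinsics, pixels), "T" (4x4, takes a point from camera to world coordinates). Camera axes: x right, y down, z forward; pixel columns grow to the right and rows downward; lengths in m; the calibration is good to about 2 mm. A picture is of the moment at which its call begins. camera_info takes no time and is no camera call.
- arm.sign_off(): hands the job in, once; it reports no verdict.
The state is a dict: "t": time; "qpos": joint angles; "qvel": joint speeds; "tau": joint torques, N m; "eef_pos": TCP position; "orientation": TCP orientation; "force": force on the tool from outside, world axes, zero at the start; "moment": the same for the moment, N m; "opening": finger opening in m.
Only numpy, scipy, OpenCV 4.12 (cv2) and the standard library are available. Lean on these libraries where they do the work, as an engineer would, in place of code of your own. Each camera call takes 0.05 s, during which the arm holds its last target.

TASK

Set up the two sample pictures for a client: take the oak-framed and the black-framed picture out of the rack and stand them upright side by side on the grey display easel, pictures showing, oak on the left and black on the right as you look at the pictures, each set down gently (not dropped), bottom edge on the ledge and back flat against the easel's back plate. Turn the easel light's dial up to step 4, clicked in. Leave the white-framed picture in the rack and the camera and the tin where they are.

Things in the scene. Friction and masses are not known exactly. Their poses are not given: they have to be found in the camera images.
- easel: grey sheet-metal display easel, 290 mm wide, 150 mm deep, 110 mm high, fixed to the table, its front with the ledge looking to the far side of the table. Origin: middle of its footprint on the table; x towards its front, z up. Seen from the front, its left half is at negative y
- easel_face: the sloped rest, leaning 20 degrees back. Origin: middle of the inner corner of back plate and ledge, 45 mm in front of the easel's origin, 30 mm up. x: out of the plate; y: along the ledge (left place, seen from the front, at -y, right at +y); z: up the slope. Plate 290 mm wide, 85 mm up the slope (a frame stands 70 mm above it); ledge square to it, 26 mm deep, then a lip 8 mm thick, 10 mm high
- rack: plywood picture rack fixed to the table, 200 mm deep (x), 126 mm wide (y); three slots across it, at x = -75, 0 and 75 mm, each 18 mm wide between walls 8 mm thick whose top is 52 mm above the table, floor 12 mm above the table. Origin: middle of its footprint on the table. Which frame is in which slot varies
- oak: brown oak frame with a sunset picture: 110 mm wide, 155 mm tall, 14 mm thick (260 g, may vary by a third), standing upright in one of the rack's slots, leaning up to 6 degrees in it, picture towards the far side of the table. Origin: middle of its bottom edge; x out of the picture, y along the bottom edge, z up the frame
- oak_center (a point): centre of the oak frame (half of its width, height and thickness; 77.5 mm from its bottom edge); axes as the frame
- oak_top (a point): middle of the oak frame's top edge, half-way through its thickness; axes as the frame
- oak_picture (a point): centre of the oak frame's picture side, 7 mm in front of its centre; axes as the frame
- black: black frame with a blue sea picture: 110 mm wide, 155 mm tall, 14 mm thick (260 g, may vary by a third), standing upright in one of the rack's slots, leaning up to 6 degrees in it, picture towards the far side of the table. Origin: middle of its bottom edge; x out of the picture, y along the bottom edge, z up the frame
- black_center (a point): centre of the black frame (half of its width, height and thickness; 77.5 mm from its bottom edge); axes as the frame
- black_top (a point): middle of the black frame's top edge, half-way through its thickness; axes as the frame
- black_picture (a point): centre of the black frame's picture side, 7 mm in front of its centre; axes as the frame
- white: white frame with a picture of woods: 110 mm wide, 155 mm tall, 14 mm thick (260 g, may vary by a third), standing upright in one of the rack's slots, leaning up to 6 degrees in it, picture towards the far side of the table; stays in the rack. Origin: middle of its bottom edge
- dial (a joint): turn of the light's dial in rad, growing clockwise seen from above: 0 is off, one step every 0.36 rad (step 4 at 1.44), up to step 7 at 2.52, with stops just beyond. The dial clicks into each step and holds there; about 0.08 N m takes it over to the next. It starts at off, step 1 or step 2
- dial_grip (a point): on the dial's axis, 62 mm above the table: where to grip. The black bar is 58 mm long (x), 14 mm wide (y), from 39 to 69 mm above the table, over a disc of 66 mm diameter whose top is at 39 mm. x: along the bar to its pointer end with the white line; z up; the axes turn with the dial
- dimmer: grey dimmer box of the easel's light, 112 x 112 x 32 mm, fixed to the table, with the dial in the middle of its top. On the box, around the dial, a red square marks off and seven white ticks mark steps 1 to 7, clockwise. Origin: middle of its underside; step 3.5 points to -x
- tin_center (a point): centre of a round brass tin, 87 mm diameter, 55 mm high; stays where it is
- camera_center (a point): centre of the body of a silver compact camera, 104 x 34 x 60 mm, lens 24 mm out of it; stays where it is
Things that resemble listed ones, but are neither listed nor needed, are in the scene too. There is more than one size of the dimmer; the job needs the largest.

How it is judged:
At the end, for the whole second after the job is handed in: Oak left, black right (centres 20 to 95 mm from the middle), upright, picture outwards, on the ledge (6 mm), back against the plate (5 mm, 4 degrees), at rest; dial within 0.1 rad of step 4 (1.44); white frame still standing in its slot (20 mm, 0.15 rad) (x of oak_picture in the frame of easel_face between 0.009 and 0.019 m and y of oak_picture in the frame of easel_face between -0.095 and -0.02 m and z of oak_top in the frame of easel_face between 0.147 and 0.161 m and angle between the z axis of each of oak_center, black_center and the z axis of easel_face, either way round below 0.07 rad and angle between the x axis of each of oak_center, black_center and the x axis of easel_face, either way round below 0.07 rad and linear speed of each of oak, black below 0.02 m/s and x of black_picture in the frame of easel_face between 0.009 and 0.019 m and y of black_picture in the frame of easel_face between 0.02 and 0.095 m and z of black_top in the frame of easel_face between 0.147 and 0.161 m and value of joint dial between 1.34 and 1.54 rad and distance of white from where it was at the start of the episode below 0.02 m and angle between white's own z axis and vertical below 0.15 rad); the robot touches nothing.
It fails at once if a frame is dropped or banged onto the easel (faster than 0.4 m/s within 25 mm above the ledge) ((linear speed of oak above 0.4 m/s and z of oak_top in the frame of easel_face between 0.14 and 0.18 m and x of oak_center in the frame of easel_face between -0.03 and 0.06 m and y of oak_center in the frame of easel_face between -0.145 and 0.145 m) or (linear speed of black above 0.4 m/s and z of black_top in the frame of easel_face between 0.14 and 0.18 m and x of black_center in the frame of easel_face between -0.03 and 0.06 m and y of black_center in the frame of easel_face between -0.145 and 0.145 m)).
It fails at once if the tin or the camera is moved more than 20 mm (distance of any of tin_center, camera_center from where it was at the start of the episode above 0.02 m).
It fails at once if the white frame is taken out or knocked (moved more than 30 mm) (distance of white from where it was at the start of the episode above 0.03 m).
It also fails if it takes over 67 s, if anything falls off the work surface, if the arm or the gripper's body presses on something with over 40 N, if the wrist force passes 120 N, or if a joint passes its speed limit or range.

## Working session

There is one attempt and no reset: what is moved stays moved. The work goes in short steps, Python scripts to look and compute and a tool call to move; the robot and the scene stay as the last step left them, time stands still between calls to the robot, and variables do not carry over. Pictures are saved under pics/ and viewed, and the job is handed in when it is done.

Besides the shell and the picture viewer there is one more tool, called after "Request:" as name(argument=value, ...) on one line, values as JSON. drive_tool: Moves the arm, as the interface text tells. Its arguments: {"type":"object","properties":{"motion":{"type":"array","items":{"type":"array","items":{"type":"number"}}},"newtons":{"type":"number"}},"required":["motion"]}

```bash
ls; mkdir -p pics
python3 - <<'E'
from workcell import arm
import cv2,numpy as np
np.set_printoptions(precision=4,suppress=True)
for n in("side","top"):
    cv2.imwrite(f"pics/{n}0.png",arm.get_image(n))
    print(n,arm.camera_info(n))
print(arm.sense())
E
```

```text
pics
side {'K': array([[490.7556,   0.    , 258.3382],
       [  0.    , 490.7556, 190.106 ],
       [  0.    ,   0.    ,   1.    ]]), 'T': array([[-0.7609, -0.4231,  0.4921, -0.1655],
       [-0.6486,  0.5198, -0.556 ,  0.711 ],
       [-0.0206, -0.7422, -0.6699,  1.1433],
       [ 0.    ,  0.    ,  0.    ,  1.    ]])}
top {'K': array([[468.6974,   0.    , 265.7961],
       [  0.    , 468.6974, 191.8018],
       [  0.    ,   0.    ,   1.    ]]), 'T': array([[ 0.0076, -0.9963,  0.0854,  0.4487],
       [-1.    , -0.0071,  0.0059, -0.139 ],
       [-0.0052, -0.0854, -0.9963,  1.3928],
       [ 0.    ,  0.    ,  0.    ,  1.    ]])}
{'t': 0.1, 'qpos': array([ 1.3835,  0.5083, -0.2375,  1.501 ,  0.1257,  1.1489, -0.1548]), 'qvel': array([ 0.0023, -0.0028, -0.001 , -0.0037, -0.0014, -0.0006,  0.0007]), 'tau': array([ -0.0046, -62.1824,  -2.195 , -25.0194,   0.0123,   0.0079,
        -0.    ]), 'eef_pos': array([ 0.1802, -0.598 ,  0.2385]), 'orientation': array([-1.5724, -0.    , -2.8488]), 'force': array([-0.8442, -0.9005,  0.8395]), 'moment': array([ 0.0007, -0.0025,  0.0367]), 'opening': 0.08504144618276471}
```

View pics/side0.png

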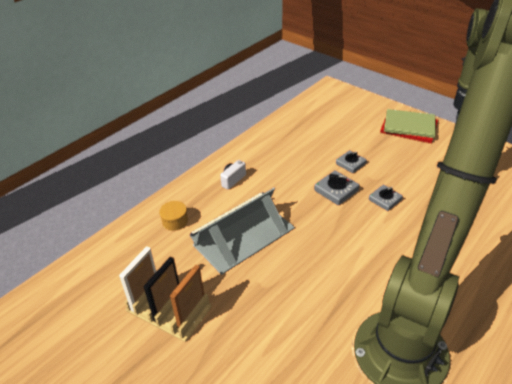

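View pics/top0.png

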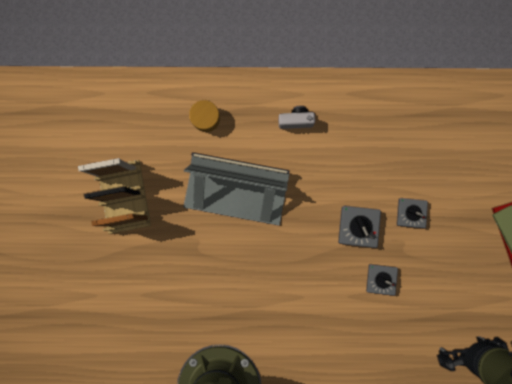

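The top view shows three dimmers, at (361,227), (413,213) and (383,280). The one at (361,227) looks largest. The rack is at (118,195), with white far, black middle and oak near. The easel is at (238,188), the tin at (204,115) and the camera at (297,119). I'll enlarge these areas to confirm.

```bash
cat > h.py <<'E'
import cv2,numpy as np
np.set_printoptions(precision=4,suppress=True)
def crop(src,dst,u0,v0,w,h,s):
    im=cv2.imread(src)[v0:v0+h,u0:u0+w]
    im=cv2.resize(im,None,fx=s,fy=s,interpolation=cv2.INTER_CUBIC)
    for i in range(0,w,10):
        if (u0+i)%10==0 or True:
            cv2.line(im,(i*s,0),(i*s,5),(0,0,255),1)
            if i%20==0: cv2.putText(im,str(u0+i),(i*s,14),0,.35,(0,0,255),1)
    for i in range(0,h,10):
        cv2.line(im,(0,i*s),(5,i*s),(0,0,255),1)
        if i%20==0: cv2.putText(im,str(v0+i),(6,i*s+4),0,.35,(0,0,255),1)
    cv2.imwrite(dst,im)
E
python3 - <<'E'
from h import *
crop("pics/top0.png","pics/c1.png",70,145,100,100,6)
crop("pics/top0.png","pics/c2.png",175,140,130,95,6)
crop("pics/top0.png","pics/c3.png",330,190,110,110,5)
crop("pics/side0.png","pics/c4.png",110,240,110,100,6)
crop("pics/side0.png","pics/c5.png",180,180,130,95,6)
crop("pics/side0.png","pics/c6.png",305,140,110,75,7)
E
```

```text
(no output)
```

View pics/c1.png

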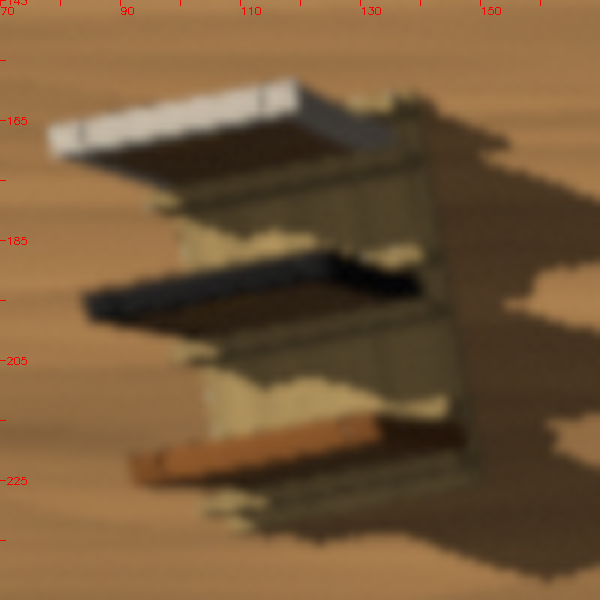

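View pics/c2.png

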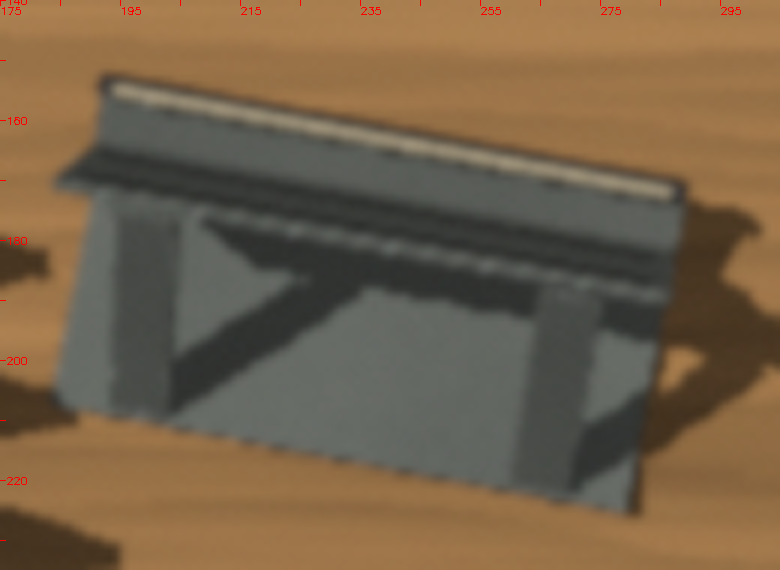

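View pics/c3.png

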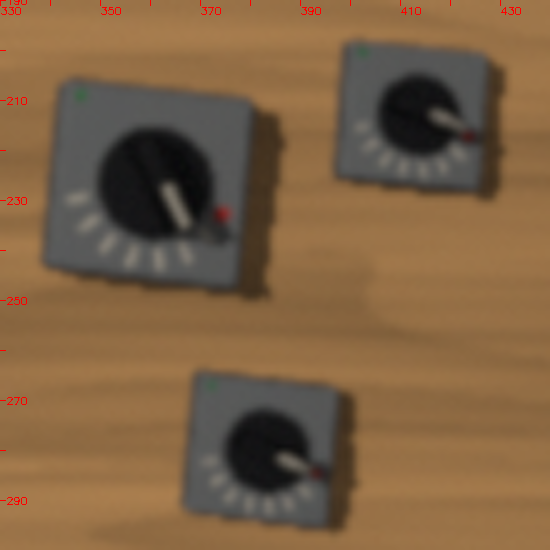

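View pics/c4.png

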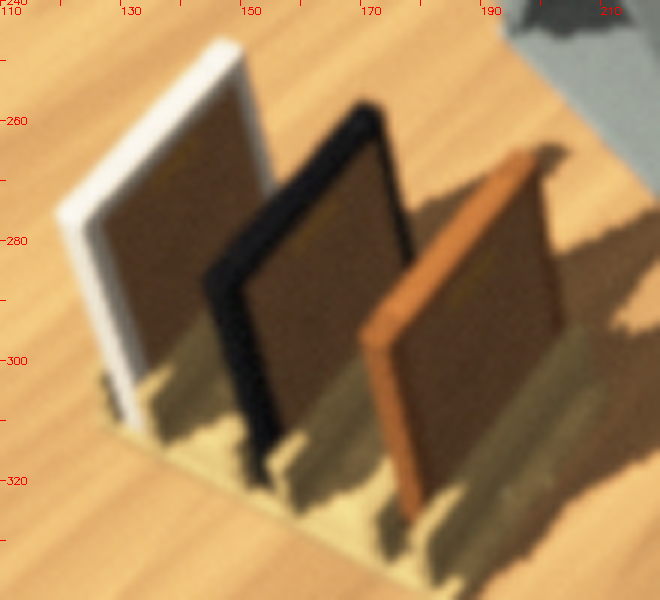

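View pics/c5.png

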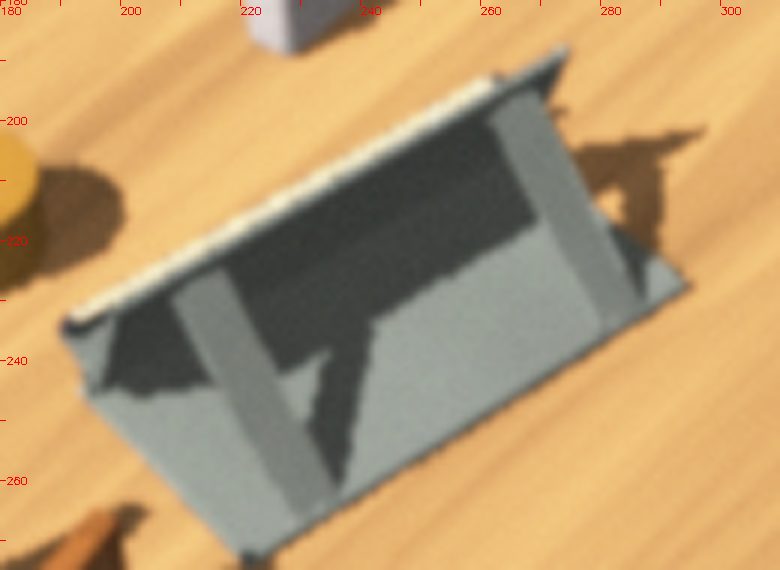

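View pics/c6.png

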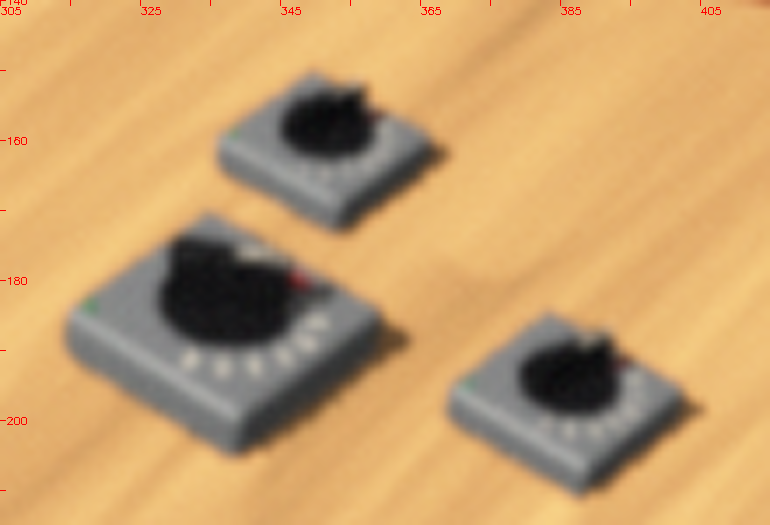

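Confirmed: the dimmer at top (361,227) is about 38 px wide and the other two are about 29 px, so it is the largest. Its pointer line sits at about step 2. Next I'll fit the poses from corner pixels.

```bash
cat >> h.py <<'E'
import json
from scipy.optimize import least_squares
from scipy.spatial.transform import Rotation as R
CAM={}
def cams():
    from workcell import arm
    for n in("side","top"): CAM[n]=arm.camera_info(n)
def proj(n,P):
    c=CAM[n];T=c["T"];p=(np.atleast_2d(P)-T[:3,3])@T[:3,:3]; q=p@c["K"].T; return q[:,:2]/q[:,2:]
c20,s20=np.cos(np.radians(20)),np.sin(np.radians(20))
RF=np.array([[c20,0,-s20],[0,1,0],[s20,0,c20]])
def fit(model,obs,x0):
    f=lambda p:np.concatenate([(proj(n,model(p,P))-np.array(u)).ravel() for n,u,P in obs])
    r=least_squares(f,x0,loss='soft_l1'); return r.x,f(r.x).reshape(-1,2)
def pose2(p,P): return np.array([p[0],p[1],0])+R.from_euler('z',p[2]).apply(P)
def frame(p,P): # x,y of bottom, yaw, lean(about y, top toward +x)
    return np.array([p[0],p[1],.0122])+R.from_euler('ZY',[p[2],p[3]]).apply(P)
E
python3 - <<'E'
from h import *
cams()
o=lambda P:P
b=.42
def cr(l,off,s): return [((u/s+off[0])-b,(v/s+off[1])-b) for u,v in l]
# frames; order +yfar,-yfar,-ynear,+ynear
top=[[.007,.055,.155],[.007,-.055,.155],[-.007,-.055,.155],[-.007,.055,.155]]
d={"oak":([(131,458),(380,412),(384,440),(138,487)],[(360,333),(518,150),(540,165),(390,348)]),
"black":([(83,297),(322,250),(330,278),(97,322)],[(205,278),(365,98),(382,112),(238,290)]),
"white":([(47,130),(297,80),(300,108),(52,157)],[(57,212),(222,38),(243,52),(90,222)])}
for k,(t,s) in d.items():
    x,r=fit(frame,[("top",cr(t,(70,145),6),top),("side",cr(s,(110,240),6),top)],[.45,.2,0,0]); print(k,x);print(r.T)
# easel
ec=np.array([[-.075,.145,0],[-.075,-.145,0]]); pt=np.array([[.016,.145,.11],[.016,-.145,.11]])
lip=np.array([[.045,0,.03]]*2)+np.array([[.034,.145,.010],[.034,-.145,.010]])@RF.T
x,r=fit(pose2,[("top",cr([(58,402),(632,515),(57,185),(667,295),(105,75),(685,182)],(175,140),6),np.vstack([ec,pt,lip])),
 ("side",cr([(245,560),(690,285),(62,332),(570,50)],(180,180),6),np.vstack([ec,pt]))],[.45,0,0]);print("easel",x);print(r.T)
h=.056;dt=np.array([[h,h,.032],[h,-h,.032],[-h,-h,.032],[-h,h,.032]])
x,r=fit(pose2,[("top",cr([(66,80),(252,97),(240,286),(45,263)],(330,190),5),dt),("side",cr([(68,320),(210,215),(382,318),(238,430)],(305,140),7),dt[[3,0,1,2]])],[.4,-.3,0]);print("dimmer",x);print(r.T)
# pointer: white line endpoints on z=.069
def back(uv,z):
    c=CAM["top"];d=c["T"][:3,:3]@np.linalg.solve(c["K"],[*uv,1]);o=c["T"][:3,3];return o+d*(z-o[2])/d[2]
P=[back(q,.069) for q in cr([(165,185),(188,230)],(330,190),5)]
v=P[1]-P[0];print(P,"yaw ptr",np.arctan2(v[1],v[0]))
for s in range(5): print(s,x[2]+np.pi+1.26-.36*s-2*np.pi)
for n,z,q in(("tin",.055,(204,115)),("cam",.06,(297,119))):print(n,back(q,z))
E
```

```text
oak [ 0.5068  0.2743  0.1919 -0.1927]
[[ 0.1613  0.0761  0.5367  0.1736 -0.4287 -0.6193  0.2554 -0.6918]
 [ 0.0843  0.0429  0.5646  0.4349  0.177  -0.6359 -0.4528  0.6095]]
black [ 0.5681  0.2961  0.2107 -0.1315]
[[ 0.2648  1.5557  1.3634 -0.9043 -0.7517 -0.8983  0.7232 -1.6178]
 [ 0.3242 -0.261   0.277   1.3633  0.1138 -0.4692 -0.4479  0.7054]]
white [0.6177 0.3085 0.2084 0.0296]
[[ 0.7468  0.0183  0.3842  0.7273 -0.619  -0.7253 -0.0473 -1.8198]
 [ 0.132   0.2131  0.6597  0.7613  0.1418 -0.1844 -0.7809  0.4418]]
easel [ 0.5741 -0.0436 -0.1768]
[[-0.1869 -0.0622 -0.6312  1.0815 -1.0268  0.8589 -1.0142 -1.9767  8.1409
  -0.5068]
 [-1.225  -2.1744  0.312   1.1175  1.912   2.2429  0.6884 -0.1503 -4.3346
  -0.9252]]
dimmer [ 0.4692 -0.4038 -0.1361]
[[  0.3563   1.4752  -0.8893  -0.4673  22.4547 -22.5414 -25.1647  20.1436]
 [ -1.8978   0.212    0.8688  -0.1347  13.8433  12.493  -16.4876 -17.2052]]
[array([ 0.4659, -0.4042,  0.069 ]), array([ 0.4408, -0.4169,  0.069 ])] yaw ptr -2.6749252952608527
0 -2.0177379927081738
1 -2.3777379927081737
2 -2.7377379927081735
3 -3.097737992708174
4 -3.4577379927081737
tin [0.7862 0.0503 0.055 ]
cam [ 0.7748 -0.2197  0.06  ]
```

```bash
cat > fit2.py <<'E'
from h import *
cams()
b=.42
def cr(l,off,s): return [((u/s+off[0])-b,(v/s+off[1])-b) for u,v in l]
ec=np.array([[-.075,.145,0],[-.075,-.145,0]]); pt=np.array([[.016,.145,.11],[.016,-.145,.11]])
lip=np.array([[.045,0,.03]]*2)+np.array([[.034,.145,.010],[.034,-.145,.010]])@RF.T
E0,r=fit(pose2,[("top",cr([(58,402),(632,515),(57,185),(667,295),(105,75),(685,182)],(175,140),6),np.vstack([ec,pt,lip])),
 ("side",cr([(245,560),(690,285)],(180,180),6),np.vstack([ec]))],[.45,0,0]);print("easel",E0);print(r.T)
h=.056;dt=np.array([[h,h,.032],[h,-h,.032],[-h,-h,.032],[-h,h,.032]])
D0,r=fit(pose2,[("top",cr([(66,80),(252,97),(240,286),(45,263)],(330,190),5),dt),("side",cr([(68,320),(210,215),(382,318),(238,430)],(305,140),7),dt)],[.4,-.3,0]);print("dimmer",D0);print(r.T)
top=np.array([[.007,.055,.155],[.007,-.055,.155],[-.007,-.055,.155],[-.007,.055,.155]])
d={"oak":([(131,458),(380,412),(384,440),(138,487)],[(360,333),(518,150),(540,165),(390,348)]),
"black":([(83,297),(322,250),(330,278),(97,322)],[(205,278),(365,98),(382,112),(238,290)]),
"white":([(47,130),(297,80),(300,108),(52,157)],[(57,212),(222,38),(243,52),(90,222)])}
slot={"oak":-.075,"black":0,"white":.075}
def rk(p,k,P):
    i=list(slot).index(k); lean,dy=p[3+2*i:5+2*i]
    Q=R.from_euler('y',lean).apply(P)+[slot[k],dy,.0125]
    return pose2(p,Q)
def f(p):
    out=[]
    for k,(t,s) in d.items():
        out+=[(proj("top",rk(p,k,top))-cr(t,(70,145),6)).ravel(),(proj("side",rk(p,k,top))-cr(s,(110,240),6)).ravel()]
    # prior: lean sd .06, dy sd 4mm
    out+=[p[3::2]/.06, p[4::2]/.004]
    return np.concatenate(out)
s=least_squares(f,[.57,.29,.2]+[0]*6,loss='soft_l1');p=s.x;print("rack",p);print(f(p)[:48].reshape(-1,8).round(1))
for k in slot: print(k,"top",rk(p,k,[[0,0,.155]])[0],"bottom",rk(p,k,[[0,0,0]])[0])
# overlay
for n in("top","side"):
    im=cv2.resize(cv2.imread(f"pics/{n}0.png"),None,fx=4,fy=4,interpolation=cv2.INTER_CUBIC)
    def poly(P,c):
        q=((proj(n,P)+.5)*4).round().astype(int);cv2.polylines(im,[q],True,c,1)
    box=lambda x0,x1,y0,y1,z:np.array([[x0,y0,z],[x1,y0,z],[x1,y1,z],[x0,y1,z]])
    F=lambda P:np.array([.045,0,.03])+np.array(P)@RF.T
    poly(pose2(E0,box(-.075,.075,-.145,.145,0)),(0,0,255))
    poly(pose2(E0,F([[0,-.145,0],[0,.145,0],[0,.145,.085],[0,-.145,.085]])),(0,255,255))
    poly(pose2(E0,F(box(.026,.034,-.145,.145,.01))),(0,255,0))
    poly(pose2(D0,box(-h,h,-h,h,.032)),(0,0,255)); poly(pose2(D0,box(-h,h,-h,h,0)),(0,255,0))
    for x in(-.088,-.066,-.062-.0+.053-.004,.009+.004-.0,.062,.088): pass
    for sx in(-.075,0,.075):
        for a,bb in((-.017,-.009),(.009,.017)): poly(pose2(p,box(sx+a,sx+bb,-.063,.063,.052)),(0,255,0))
    poly(pose2(p,box(-.1,.1,-.063,.063,0)),(0,0,255))
    for k in slot:
        poly(rk(p,k,top),(255,0,255)); poly(rk(p,k,top-[0,0,.155]),(255,255,0))
    if n=="top": cv2.imwrite("pics/o_top.png",im[580:960,280:1080]);cv2.imwrite("pics/o_topd.png",im[760:1040,1280:1600])
    else: cv2.imwrite("pics/o_side.png",im[740:1340,420:1220]);
E
python3 fit2.py
```

```text
easel [ 0.5746 -0.0444 -0.1746]
[[ 0.1189  0.2827 -0.3713  1.3828 -0.8213  1.1033 -0.8279 -1.9651]
 [-1.2616 -2.4201  0.2598  0.8409  1.8547  1.9722  0.4781 -0.4341]]
dimmer [ 0.4658 -0.4028 -0.096 ]
[[-0.8315  0.4576 -0.3579 -0.1126 -1.5673 -0.8454  0.1755 -0.1533]
 [-0.0506  0.5241  1.3791  1.9316 -1.3287 -1.2526 -1.2553 -1.2533]]
rack [ 0.5488  0.2909  0.2088 -0.     -0.0068 -0.0052  0.0012  0.0033  0.0028]
[[-0.1  0.7 -0.3 -0.1 -0.   0.5 -0.4  1.1]
 [-0.1  0.1 -0.9 -1.   0.  -1.6 -0.4 -0.2]
 [ 0.1  0.4  1.4 -0.1  1.   0.4 -1.3  1.5]
 [-0.8  0.  -0.8 -0.6  0.7 -1.  -1.7  0.2]
 [ 0.7  0.2  0.   0.2  0.4  0.7  0.8  0.8]
 [-0.6 -0.  -0.7 -0.3  0.  -0.9 -1.7  0.4]]
oak top [0.4768 0.2687 0.1675] bottom [0.4768 0.2688 0.0125]
black top [0.5477 0.2919 0.1675] bottom [0.5485 0.2921 0.0125]
white top [0.6221 0.3093 0.1675] bottom [0.6216 0.3092 0.0125]
```

```bash
sleep 1
```

```text
(no output)
```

View pics/o_top.png

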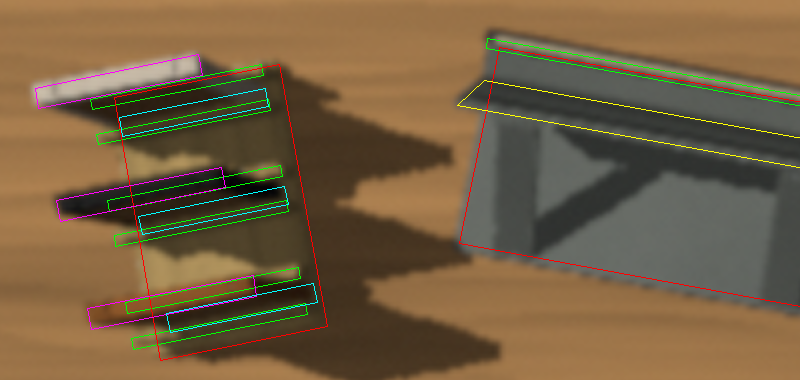

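View pics/o_side.png

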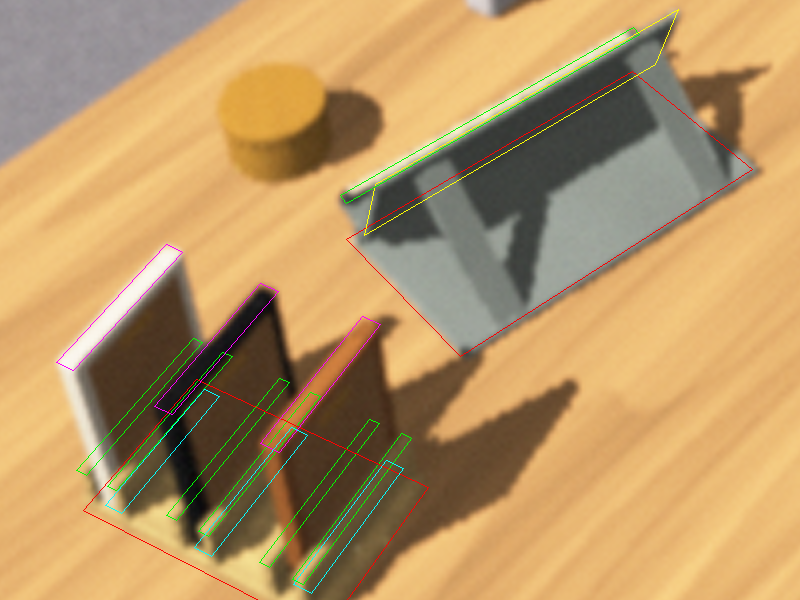

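View pics/o_topd.png

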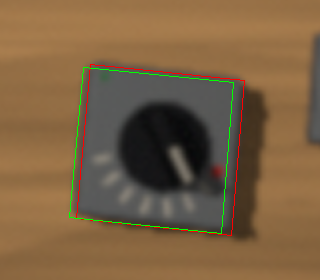

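```bash
cat > fit3.py <<'E'
import io,contextlib
with contextlib.redirect_stdout(io.StringIO()):
    from fit2 import *
def projc(n,P,c):
    K=CAM[n]["K"];T=CAM[n]["T"];q=(np.atleast_2d(P)-T[:3,3])@T[:3,:3]
    q=R.from_rotvec(c[:3]).apply(q)+c[3:]; q=q@K.T; return q[:,:2]/q[:,2:]
obs=[("top",0,np.array(cr([(58,402),(632,515),(57,185),(667,295),(105,75),(685,182)],(175,140),6)),np.vstack([ec,pt,lip])),
("side",0,np.array(cr([(245,560),(690,285),(115,315),(570,50),(62,330)],(180,180),6)),np.vstack([ec,pt,lip[:1]])),
("top",3,np.array(cr([(66,80),(252,97),(240,286),(45,263)],(330,190),5)),dt),("side",3,np.array(cr([(68,320),(210,215),(382,318),(238,430)],(305,140),7)),dt)]
def g(v):
    cc={"top":v[0:6],"side":v[6:12]};q=v[12:]
    out=[(projc(n,pose2(q[i:i+3],P),cc[n])-u).ravel() for n,i,u,P in obs]
    pr=q[6:]
    for k,(t,s) in d.items():
        W=rk(pr,k,top)
        out+=[(projc("top",W,cc["top"])-cr(t,(70,145),6)).ravel(),(projc("side",W,cc["side"])-cr(s,(110,240),6)).ravel()]
    out+=[pr[3::2]/.06,pr[4::2]/.004,v[0:3]/.0015,v[3:6]/.0015,v[6:9]/.0015,v[9:12]/.0015]
    return np.concatenate(out)
v=least_squares(g,np.r_[np.zeros(12),E0,D0,p],loss='soft_l1').x
E0,D0,p=v[12:15],v[15:18],v[18:]
if __name__=="__main__":
    print("cam",v[:12]);print("easel",E0,"dimmer",D0,"rack",p)
    r=g(v);print(r[:22].reshape(-1,2).T.round(1));print(r[22:38].reshape(-1,2).T.round(1));print(r[38:86].reshape(-1,8).round(1))
    for k in slot: print(k,"top",rk(p,k,[[0,0,.155]])[0],"bottom",rk(p,k,[[0,0,0]])[0])
    for s in range(5): print(s,D0[2]+np.pi+1.26-.36*s-2*np.pi)
E
python3 fit3.py
```

```text
cam [ 0.0005 -0.0004 -0.0005 -0.0003 -0.0003 -0.0001 -0.0015  0.0009  0.0007
  0.0005  0.0004  0.0004]
easel [ 0.5746 -0.0445 -0.1718] dimmer [ 0.4665 -0.4035 -0.0986] rack [ 0.5498  0.2903  0.2064 -0.0003 -0.0069 -0.0069  0.0011  0.0018  0.003 ]
[[-0.1  0.2 -0.7  1.2 -1.2  0.8 -0.1 -1.4  0.2  0.   0.2]
 [-1.4 -2.9  0.1  0.3  1.7  1.5  1.3  0.3 -0.8 -0.4 -0.4]]
[[-0.8  0.5 -0.4 -0.2 -1.  -0.3  0.7  0.3]
 [-0.7 -0.1  0.8  1.2 -0.7 -0.5 -0.5 -0.5]]
[[-0.3  0.  -0.4 -0.7 -0.1 -0.1 -0.5  0.5]
 [ 0.3  0.5 -0.3 -0.5  0.6 -1.   0.1  0.3]
 [ 0.1 -0.2  1.4 -0.6  1.  -0.1 -1.4  0.9]
 [-0.2  0.4 -0.2 -0.   1.4 -0.4 -1.1  0.6]
 [ 0.6 -0.5 -0.1 -0.3  0.3  0.2  0.6  0.2]
 [ 0.   0.4 -0.   0.2  0.6 -0.3 -1.2  0.8]]
oak top [0.4778 0.2682 0.1675] bottom [0.4778 0.2683 0.0125]
black top [0.5486 0.2912 0.1675] bottom [0.5496 0.2914 0.0125]
white top [0.6229 0.3087 0.1675] bottom [0.6226 0.3086 0.0125]
0 -1.980169194802353
1 -2.340169194802353
2 -2.7001691948023527
3 -3.060169194802353
4 -3.420169194802353
```

```bash
cat > go.py <<'E'
from h import *
def down(yaw,tilt=0): # tool y down; tool z azimuth=yaw+pi/2
    return R.from_euler('xyz',[-np.pi/2,0,yaw])
def rel(targets,start=None):
    from workcell import arm
    if start is None:
        s=arm.sense();start=(np.array(s["eef_pos"]),R.from_euler('xyz',s["orientation"]))
        print("t",s["t"],"pos",start[0],"rpy",np.array(s["orientation"]),"op",s["opening"],"F",s["force"])
    p0,r0=start
    for pos,r in targets:
        print("rot",(r0.inv()*r).as_rotvec().round(4),"cm",(r0.inv().apply(np.array(pos)-p0)*100).round(2))
E
python3 - <<'E'
from go import *
y=-2.70
rel([((.4665,-.4035,.13),down(y)),((.4665,-.4035,.053),down(y)),((.4665,-.4035,.053),down(y-.72)),((.4665,-.4035,.13),down(y-.72))])
E
```

```text
t 0.1 pos [ 0.1802 -0.598   0.2385] rpy [-1.5724 -0.     -2.8488] op 0.08504144618276471 F [-0.8442 -0.9005  0.8395]
rot [ 0.0016 -0.1488 -0.0001] cm [-33.03  10.87 -10.34]
rot [ 0.0016 -0.1488 -0.0001] cm [-33.03  18.57 -10.33]
rot [0.0015 0.5712 0.0005] cm [-33.03  18.57 -10.33]
rot [0.0015 0.5712 0.0005] cm [-33.03  10.87 -10.34]
```

Request:
drive_tool(motion=[[0, -0.15, 0, -6, 2, -2, 0.45], [0, -0.15, 0, -12, 4, -4, 0.45], [0, -0.15, 0, -18, 6, -6, 0.45], [0, -0.15, 0, -24, 8, -8, 0.45], [0, -0.15, 0, -29, 10, -9.5, 0.45], [0, -0.15, 0, -33, 10.9, -10.3, 0.45], [0, -0.15, 0, -33, 10.9, -10.3, 0.45], [0, -0.15, 0, -33, 10.9, -10.3, 0.45], [0, -0.15, 0, -33, 14, -10.3, 0.45], [0, -0.15, 0, -33, 16, -10.3, 0.45], [0, -0.15, 0, -33, 16, -10.3, 0.45]], newtons=40)

```text
t: 1.48
eef_pos: [0.4642, -0.4055, 0.0782]
orientation: [-1.573, -0.002, -2.701]
force: [-0.2, -0.4, 0.7]
opening: 0.0469
```

Run:
```python
from go import *
from workcell import arm
y=-2.70
rel([((.4665,-.4035,.053),down(y))])
for n in("top","side"): cv2.imwrite(f"pics/{n}1.png",arm.get_image(n))
crop("pics/top1.png","pics/d1.png",320,180,100,90,6)
crop("pics/side1.png","pics/d2.png",300,140,100,80,6)
```

```text
t 1.475 pos [ 0.4642 -0.4055  0.0782] rpy [-1.5731 -0.0022 -2.7014] op 0.04685512697733338 F [-0.1887 -0.4009  0.6767]
rot [ 0.0023 -0.0014  0.0022] cm [-0.3   2.52 -0.07]
```

View pics/d1.png

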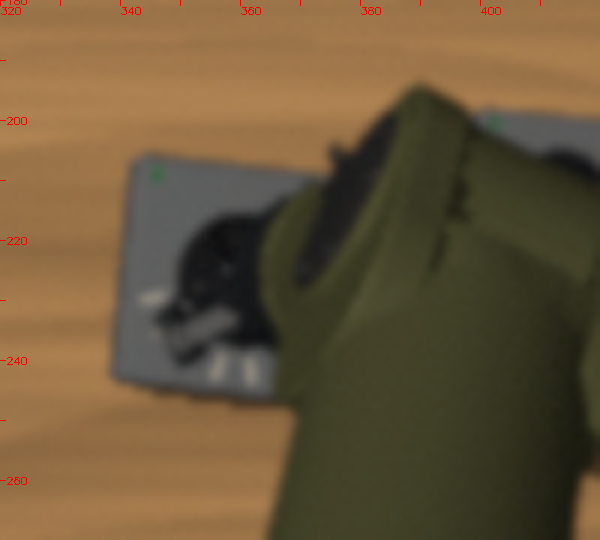

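View pics/d2.png

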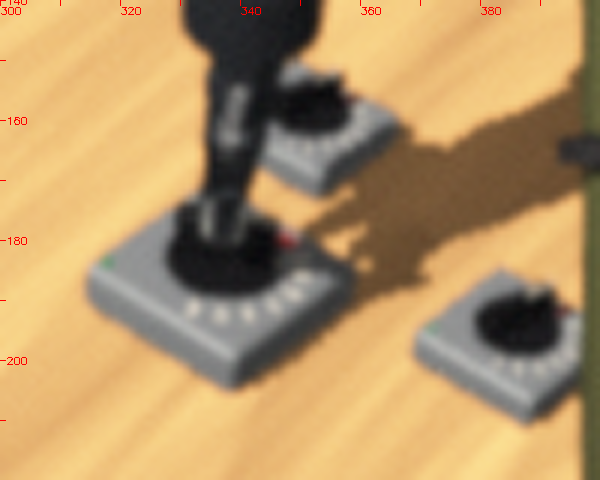

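The side view shows the fingers straddling the dial at (337,175), and nothing is in the way. I'll go down and close.

Request:
drive_tool(motion=[[0, 0, 0, -0.2, 1.2, -0.1, 0.45], [0, 0, 0, -0.2, 2.4, -0.1, 0.45], [0, 0, 0, -0.2, 2.4, -0.1, 0.45], [0, 0, 0, -0.2, 2.4, -0.1, 1], [0, 0, 0, -0.2, 2.4, -0.1, 1], [0, 0, 0, -0.2, 2.4, -0.1, 1], [0, 0, 0, -0.2, 2.4, -0.1, 1]], newtons=50)

```text
t: 2.45
eef_pos: [0.4685, -0.4035, 0.0558]
orientation: [-1.569, 0.001, -2.699]
force: [1.3, -3.0, 1.1]
opening: 0.013
```

Request:
drive_tool(motion=[[0, 0.15, 0, 0, 0, 0, 1], [0, 0.3, 0, 0, 0, 0, 1], [0, 0.45, 0, 0, 0, 0, 1], [0, 0.6, 0, 0, 0, 0, 1], [0, 0.74, 0, 0, 0, 0, 1], [0, 0.74, 0, 0, 0, 0, 1], [0, 0.74, 0, 0, 0, 0, 1]])

```text
t: 3.32
eef_pos: [0.4687, -0.4058, 0.0558]
orientation: [-1.567, 0.004, 2.843]
force: [3.7, -8.7, -2.4]
opening: 0.0127
```

Run:
```python
from go import *
from workcell import arm
print(arm.sense()["moment"],arm.sense()["force"],arm.sense()["orientation"])
```

```text
[-1.6751 -0.6697  0.0524] [ 3.7004 -8.7283 -2.3661] [-1.567   0.0039  2.843 ]
```

Request:
drive_tool(motion=[[0, 0, 0, 0, 0, 0, 0.45], [0, 0, 0, 0, 0, 0, 0.45], [0, 0, 0, 0, -5, 0, 0.45], [0, 0, 0, 0, -11, 0, 0.45], [0, 0, 0, 0, -17, 0, 0.45], [0, 0, 0, 0, -20, 0, 0.45], [0, 0, 0, 0, -20, 0, 0.45]])

```text
t: 4.2
eef_pos: [0.4688, -0.4029, 0.2581]
orientation: [-1.569, 0.004, 2.845]
force: [-0.2, 0.6, -0.1]
opening: 0.0472
```

Run:
```python
from go import *
from fit3 import p,rk
for k in("oak",):
    t=rk(p,k,[[0,0,.155]])[0]; y=p[2]-np.pi/2
    rel([((t[0],t[1],.255),down(y)),((t[0],t[1],.1315),down(y))])
```

```text
t 4.2 pos [ 0.4688 -0.4029  0.2581] rpy [-1.5694  0.0044  2.8449] op 0.04719238310108524 F [-0.1791  0.5618 -0.1209]
rot [-0.0054 -2.0739 -0.0013] cm [ 18.77   0.14 -64.44]
rot [-0.0054 -2.0739 -0.0013] cm [ 18.83  12.49 -64.46]
```

Request:
drive_tool(motion=[[0, -0.15, 0, 1.7, 0, -5.5, 0.45], [0, -0.32, 0, 3.4, 0, -11, 0.45], [0, -0.49, 0, 5.1, 0, -17, 0.45], [0, -0.66, 0, 6.8, 0, -23, 0.45], [0, -0.83, 0, 8.5, 0, -29, 0.45], [0, -1.0, 0, 10.2, 0, -35, 0.45], [0, -1.17, 0, 11.9, 0, -41, 0.45], [0, -1.34, 0, 13.6, 0, -47, 0.45], [0, -1.51, 0, 15.3, 0, -53, 0.45], [0, -1.68, 0, 17, 0, -58, 0.45], [0, -1.85, 0, 18, 0, -62, 0.45], [0, -2.0, 0, 18.8, 0, -64.4, 0.45], [0, -2.07, 0, 18.8, 0, -64.4, 0.45], [0, -2.07, 0, 18.8, 0, -64.4, 0.45], [0, -2.07, 0, 18.8, 0, -64.4, 0.45]], newtons=60)

```text
t: 6.08
eef_pos: [0.4765, 0.2674, 0.2546]
orientation: [-1.572, -0.0, -1.371]
force: [-0.1, -0.4, -1.2]
opening: 0.0472
```

Run:
```python
from go import *
from workcell import arm
from fit3 import p,rk
for k in("oak",):
    t=rk(p,k,[[0,0,.155]])[0]; y=p[2]-np.pi/2
    rel([((t[0],t[1],.255),down(y)),((t[0],t[1],.1315),down(y))])
for n in("top","side"): cv2.imwrite(f"pics/{n}2.png",arm.get_image(n))
crop("pics/top2.png","pics/e3.png",330,190,110,70,6)
crop("pics/side2.png","pics/e2.png",110,180,130,100,6)
```

```text
t 6.075 pos [0.4765 0.2674 0.2546] rpy [-1.5722 -0.0005 -1.3708] op 0.04722079905348336 F [-0.1023 -0.4179 -1.2224]
rot [ 0.0014 -0.0063  0.0005] cm [-0.06 -0.04  0.14]
rot [ 0.0014 -0.0063  0.0005] cm [-0.06 12.31  0.16]
```

View pics/e3.png

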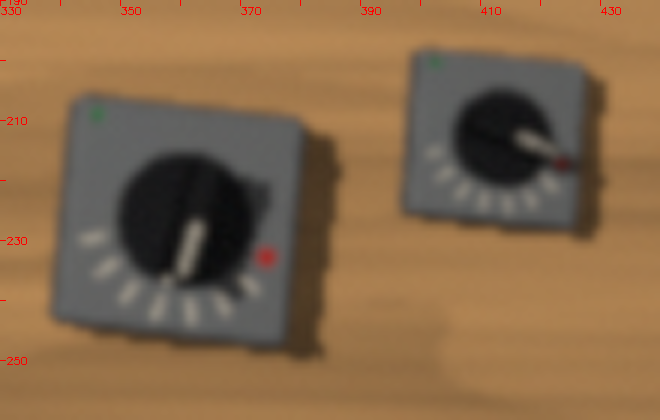

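View pics/side2.png

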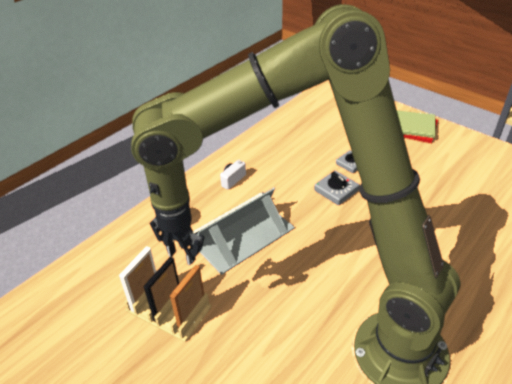

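View pics/top2.png

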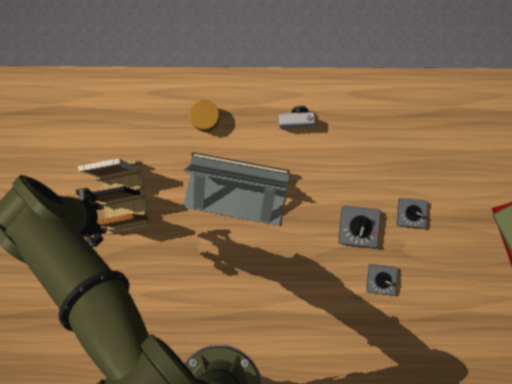

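The dial pointer line in the crop runs (363,227) to (360.5,236). That is a yaw of about -3.42, which is step 4. The gripper hovers over the oak frame, so I'll descend.

Request:
drive_tool(motion=[[0, 0, 0, 0, 5, 0.1, 0.45], [0, 0, 0, 0, 8.5, 0.1, 0.45], [0, 0, 0, 0, 8.5, 0.1, 0.45]])

```text
t: 6.55
eef_pos: [0.4767, 0.2669, 0.1684]
orientation: [-1.575, -0.002, -1.37]
force: [0.0, 0.3, 0.5]
opening: 0.0471
```

Run:
```python
from go import *
from workcell import arm
for n in("top","side"): cv2.imwrite(f"pics/{n}3.png",arm.get_image(n))
crop("pics/top3.png","pics/f3.png",70,145,100,100,6)
crop("pics/side3.png","pics/f2.png",110,230,110,100,6)
```

```text
(no output)
```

View pics/f2.png

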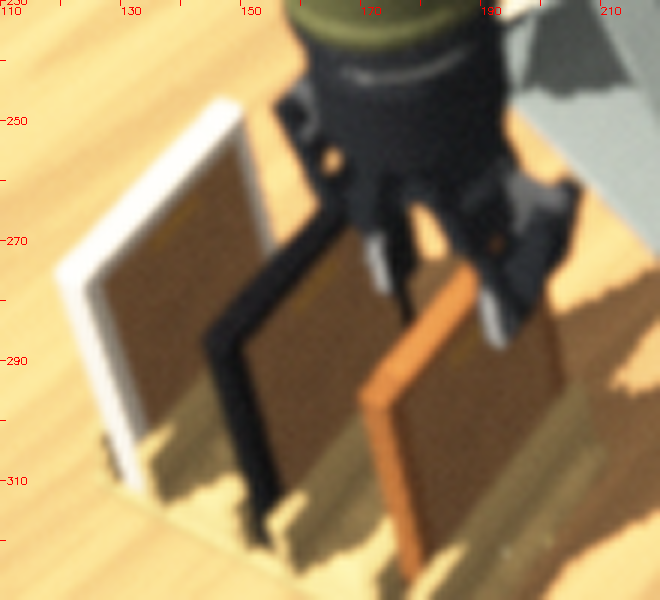

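The side crop shows the oak top edge at about (185,280), with a finger on either side, at (173,276) and (192,285). I'll descend and grip.

Request:
drive_tool(motion=[[0, 0, 0, 0, 2, 0, 0.45], [0, 0, 0, 0, 3.7, 0, 0.45], [0, 0, 0, 0, 3.7, 0, 0.45], [0, 0, 0, 0, 3.7, 0, 1], [0, 0, 0, 0, 3.7, 0, 1], [0, 0, 0, 0, 3.7, 0, 1], [0, 0, 0, 0, 3.7, 0, 1], [0, 0, 0, 0, 3.7, 0, 1]], newtons=50)

```text
t: 7.65
eef_pos: [0.4782, 0.2687, 0.1342]
orientation: [-1.569, 0.0, -1.369]
force: [-1.0, 0.4, 6.5]
opening: 0.0133
```

Run:
```python
from go import *
from workcell import arm
s=arm.sense();print(s["force"],s["moment"],s["eef_pos"],s["opening"])
for n in("top","side"): cv2.imwrite(f"pics/{n}4.png",arm.get_image(n))
crop("pics/top4.png","pics/g3.png",70,145,100,100,6)
crop("pics/side4.png","pics/g2.png",110,230,110,100,6)
```

```text
[-0.9715  0.3572  6.4933] [-0.1424  0.1119 -0.0479] [0.4782 0.2687 0.1342] 0.013257008709661958
```

View pics/g2.png

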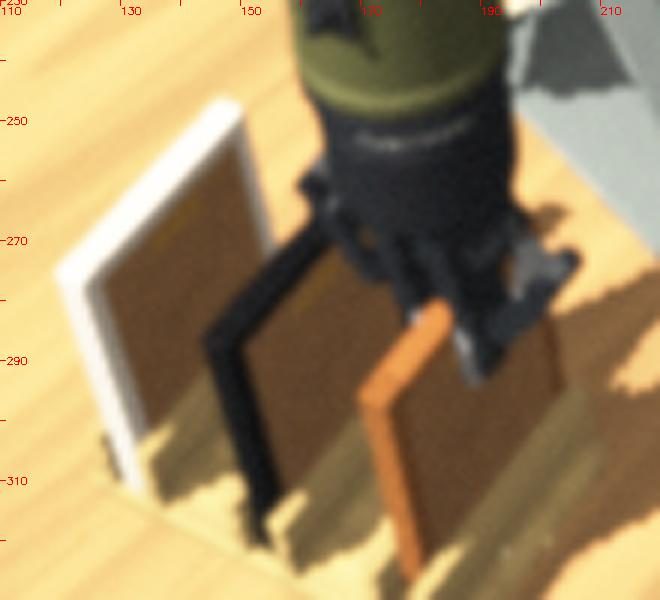

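Request:
drive_tool(motion=[[0, 0, 0, 0, -1.5, 0, 1], [0, 0, 0, 0, -4, 0, 1], [0, 0, 0, 0, -8, 0, 1], [0, 0, 0, 0, -12, 0, 1], [0, 0, 0, 0, -16, 0, 1], [0, 0, 0, 0, -16, 0, 1], [0, 0, 0, 0, -16, 0, 1]])

```text
t: 8.62
eef_pos: [0.4774, 0.2677, 0.293]
orientation: [-1.572, -0.001, -1.369]
force: [0.0, 0.6, -2.2]
opening: 0.0133
```

Run:
```python
from go import *
from workcell import arm
s=arm.sense();print(s["force"],s["moment"],s["eef_pos"],s["opening"])
for n in("top","side"): cv2.imwrite(f"pics/{n}5.png",arm.get_image(n))
crop("pics/top5.png","pics/g3.png",50,145,120,100,6)
crop("pics/side5.png","pics/g2.png",110,180,130,130,6)
```

```text
[ 0.0357  0.6275 -2.229 ] [-0.022  -0.0066 -0.0006] [0.4774 0.2677 0.293 ] 0.013258388506851378
```

View pics/g2.png

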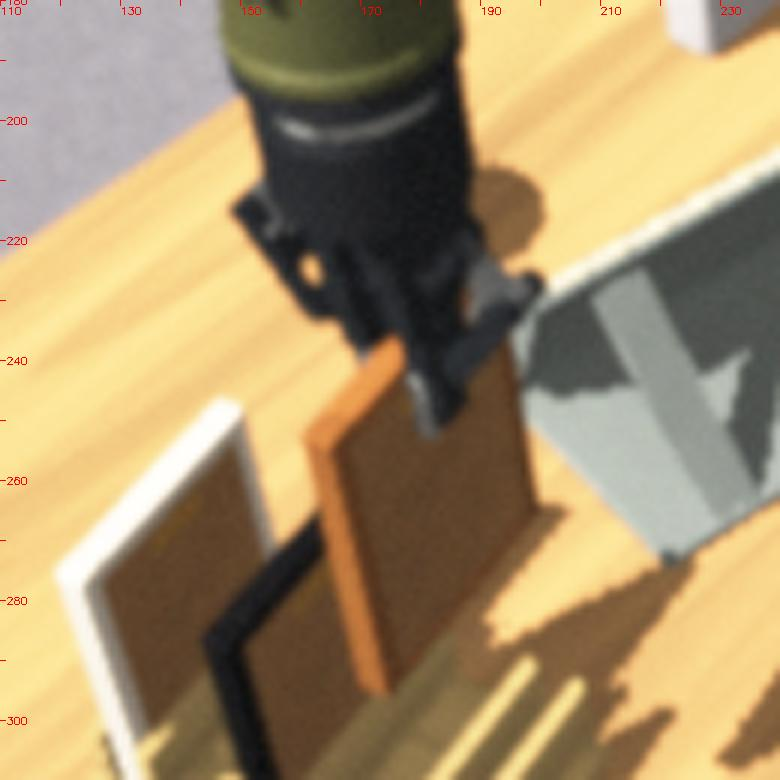

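View pics/g3.png

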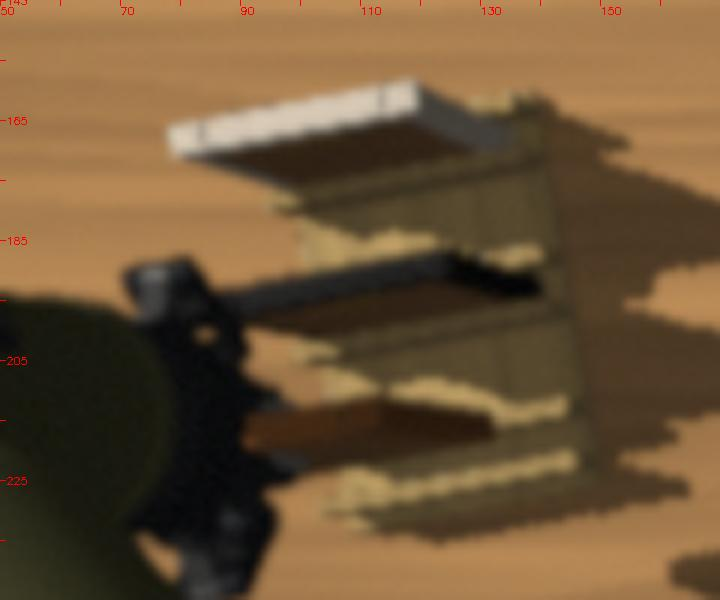

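```bash
cat > held.py <<'E'
from fit3 import *
from go import *
from workcell import arm
B=np.array([[0,0,-1],[-1,0,0],[0,0,0]],float) 
FT=np.array([[0,-1,0],[0,0,-1],[1,0,0]],float) # frame axes (cols x,y,z) in tool: x->tz, y->-tx, z->-ty
def heldpts(q,P,pose):  # q: ox(tool x), oy(tool y) of frame origin(bottom mid), oz, rotvec(3) in tool axes about tcp
    pos,r=pose
    L=R.from_rotvec(q[3:6]).apply(np.array(P)@FT.T)+q[:3]
    return pos+r.apply(L)
def fitheld(obs,pose):
    def f(q):
        o=[(projc(n,heldpts(q,P,pose),v[0:6] if n=="top" else v[6:12])-u).ravel() for n,u,P in obs]
        o.append((q-[0,.13,0,0,0,0])/np.array([.01,.01,.001,.06,.01,.06]))
        return np.concatenate(o)
    r=least_squares(f,[0,.13,0,0,0,0],loss='soft_l1'); return r.x,f(r.x)
C=lambda x,y,z:[.007*x,.055*y,.155*z]
E
python3 - <<'E'
from held import *
s=arm.sense();pose=(np.array(s["eef_pos"]),R.from_euler('xyz',s["orientation"]))
obs=[("side",np.array(cr([(305,438),(333,455),(388,695),(360,690),(538,512)],(110,180),6)),[C(1,1,1),C(-1,1,1),C(-1,1,0),C(1,1,0),C(-1,-1,0)]),
("top",np.array(cr([(495,415),(497,438)],(50,145),6)),[C(1,-1,0),C(-1,-1,0)])]
q,r=fitheld(obs,pose);print(q);print(r[:14].reshape(-1,2).T.round(1))
E
```

```text
[-0.0012  0.1186  0.0002  0.0183  0.0001 -0.0067]
[[-0.3  0.2  0.1  0.   0.8 -0.4  0.2]
 [ 0.1 -0.3  1.3 -0.2 -0.1 -0.9  0.6]]
```

```bash
cat >> held.py <<'E'
RE=R.from_euler('z',E0[2])*R.from_matrix(RF)
OE=pose2(E0,np.array([.045,0,.03]))
def tcp_for(fx,fy,fz,q): # frame origin in face coords -> tcp pose
    # frame rot world = RE ; frame rot = Rtool*Rq*FT
    Rt=RE*R.from_matrix(FT).inv()*R.from_rotvec(q[3:6]).inv()
    o=OE+RE.apply([fx,fy,fz])
    return o-Rt.apply(q[:3]),Rt
def inface(P): return RE.inv().apply(np.array(P)-OE)
def cur():
    s=arm.sense();return (np.array(s["eef_pos"]),R.from_euler('xyz',s["orientation"]))
E
python3 - <<'E'
from held import *
q=np.array([-.0012,.120,0,.0183,0,-.0067])
T=[tcp_for(.013,-.062,z,q) for z in(.13,.03,.005)]
for a,b in T: print(a,b.as_euler('xyz'))
rel(T)
E
```

```text
[ 0.5378 -0.1031  0.2701] [-1.24    0.0063 -1.7403]
[ 0.5715 -0.109   0.1761] [-1.24    0.0063 -1.7403]
[ 0.5799 -0.1104  0.1526] [-1.24    0.0063 -1.7403]
t 8.725 pos [0.4773 0.2676 0.2921] rpy [-1.573  -0.0009 -1.3688] op 0.013562694637932358 F [ 0.1647  0.4363 -2.4755]
rot [ 0.3302  0.3694 -0.054 ] cm [37.53  2.24 -1.5 ]
rot [ 0.3302  0.3694 -0.054 ] cm [38.77 11.63  1.71]
rot [ 0.3302  0.3694 -0.054 ] cm [39.08 13.98  2.51]
```

Request:
drive_tool(motion=[[0, 0, 0, 3, -1.5, 0, 1], [0.02, 0.02, 0, 8, -2, 0, 1], [0.08, 0.08, -0.01, 13, -2, -0.5, 1], [0.14, 0.15, -0.02, 18, -2, -0.8, 1], [0.2, 0.22, -0.03, 23, -1, -1, 1], [0.26, 0.29, -0.04, 28, 0, -1.2, 1], [0.33, 0.37, -0.054, 33, 1, -1.5, 1], [0.33, 0.37, -0.054, 37.5, 2, -1.5, 1], [0.33, 0.37, -0.054, 37.5, 2.2, -1.5, 1], [0.33, 0.37, -0.054, 37.5, 2.2, -1.5, 1], [0.33, 0.37, -0.054, 37.5, 2.2, -1.5, 1]])

```text
t: 10.1
eef_pos: [0.5383, -0.1006, 0.2712]
orientation: [-1.239, 0.008, -1.739]
force: [-0.2, 0.7, -2.3]
opening: 0.0134
```

Run:
```python
from held import *
q=np.array([-.0012,.120,0,.0183,0,-.0067])
rel([tcp_for(.013,-.062,z,q) for z in(.13,.05,.03,.005)])
for n in("top","side"): cv2.imwrite(f"pics/{n}6.png",arm.get_image(n))
crop("pics/top6.png","pics/g3.png",175,130,130,100,6)
crop("pics/side6.png","pics/g2.png",180,130,130,130,6)
```

```text
t 10.1 pos [ 0.5383 -0.1006  0.2712] rpy [-1.2388  0.0084 -1.7386] op 0.013439637076638153 F [-0.2135  0.6924 -2.3444]
rot [-0.0012  0.0009 -0.0026] cm [ 0.26  0.1  -0.04]
rot [-0.0012  0.0009 -0.0026] cm [0.33 8.1  0.09]
rot [-0.0012  0.0009 -0.0026] cm [ 0.35 10.1   0.13]
rot [-0.0012  0.0009 -0.0026] cm [ 0.37 12.6   0.17]
```

View pics/g2.png

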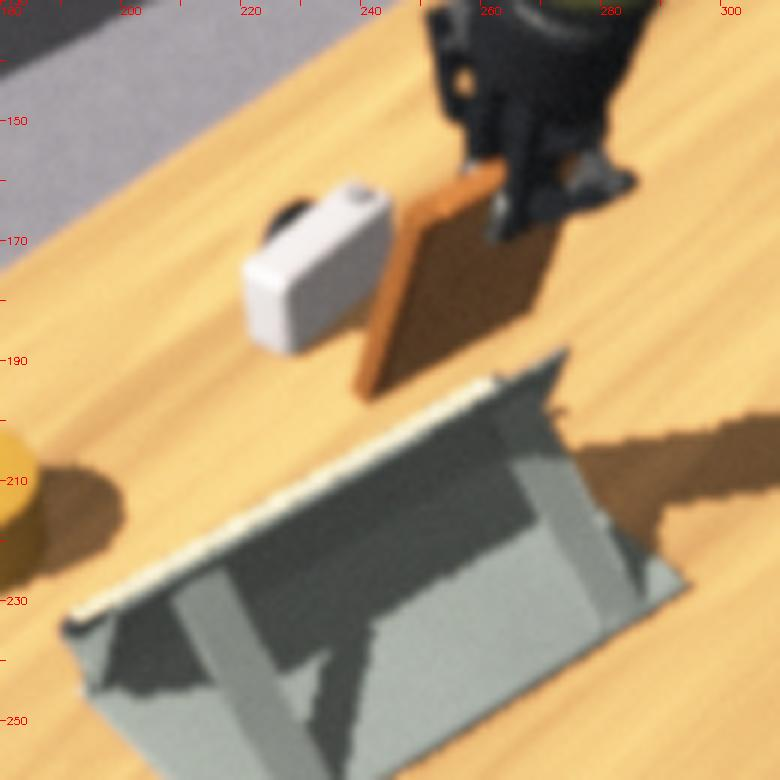

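View pics/g3.png

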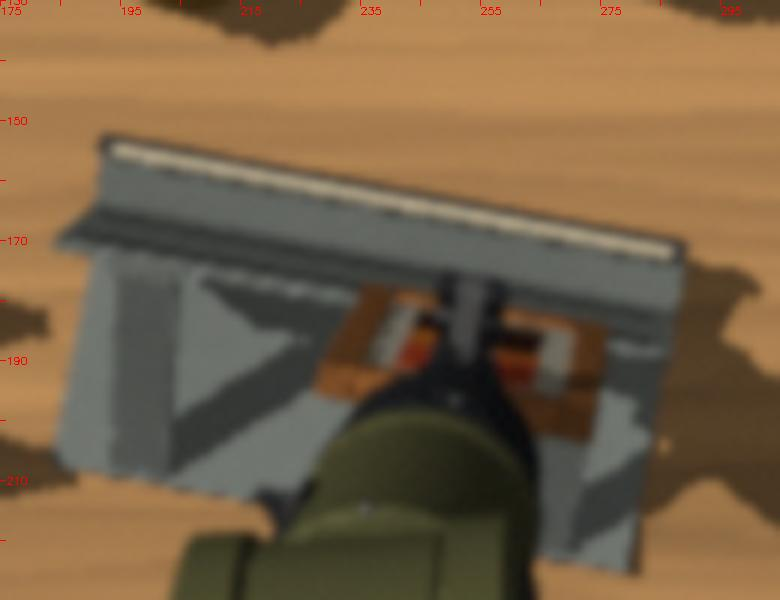

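The top crop shows the oak frame's lower edge from (235,178) to (276,184), parallel to the plate and in front of it. The picture side faces up and outward. I'll slide down the slope.

Request:
drive_tool(motion=[[0, 0, 0, 0.3, 3, 0, 1], [0, 0, 0, 0.3, 6, 0.1, 1], [0, 0, 0, 0.3, 8, 0.1, 1], [0, 0, 0, 0.3, 8, 0.1, 1]])

```text
t: 10.7
eef_pos: [0.5642, -0.1082, 0.1948]
orientation: [-1.241, 0.008, -1.739]
force: [-0.5, 0.1, -2.5]
opening: 0.0135
```

Run:
```python
from held import *
q=np.array([-.0012,.120,0,.0183,0,-.0067])
rel([tcp_for(.013,-.062,z,q) for z in(.03,.005)])
for n in("top","side"): cv2.imwrite(f"pics/{n}7.png",arm.get_image(n))
crop("pics/top7.png","pics/g3.png",175,130,130,100,6)
crop("pics/side7.png","pics/g2.png",180,130,130,130,6)
```

```text
t 10.7 pos [ 0.5642 -0.1082  0.1948] rpy [-1.241   0.0084 -1.7394] op 0.01347538920836376 F [-0.5176  0.093  -2.5055]
rot [ 0.001   0.0002 -0.0022] cm [-0.03  2.    0.09]
rot [ 0.001   0.0002 -0.0022] cm [-0.01  4.5   0.14]
```

View pics/g2.png

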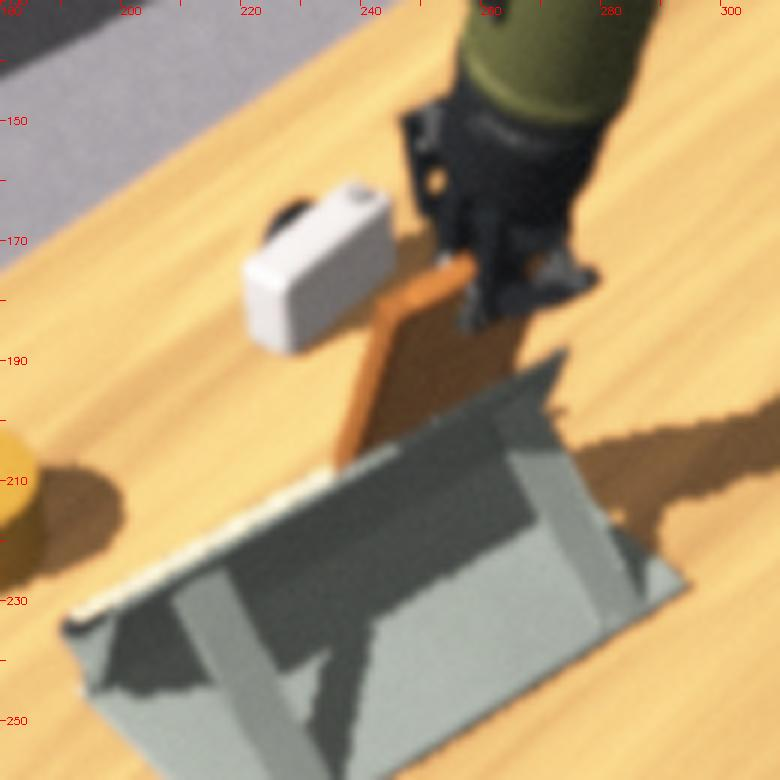

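View pics/g3.png

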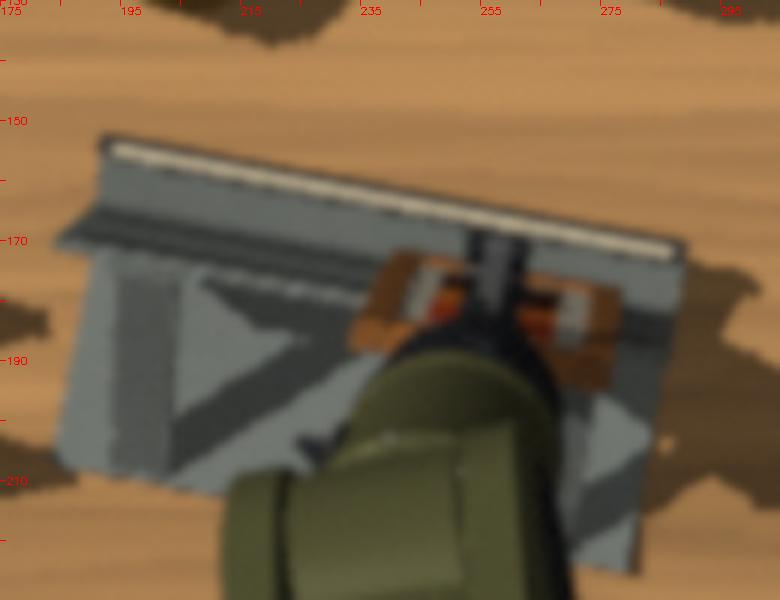

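Request:
drive_tool(motion=[[0, 0, 0, 0, 1.5, 0.1, 1], [0, 0, 0, 0, 3, 0.1, 1], [0, 0, 0, 0, 3.5, 0.1, 1], [0, 0, 0, 0, 3.8, 0.1, 1], [0, 0, 0, 0, 3.8, 0.1, 1]])

```text
t: 11.42
eef_pos: [0.5778, -0.111, 0.1602]
orientation: [-1.239, 0.008, -1.741]
force: [0.3, 0.4, -2.2]
opening: 0.0134
```

Request:
drive_tool(motion=[[0, 0, 0, 0, 0.3, 0, 1], [0, 0, 0, 0, 0.6, 0, 1], [0, 0, 0, 0, 0.8, 0, 1], [0, 0, 0, 0, 0.8, 0, 1]])

```text
t: 11.92
eef_pos: [0.5803, -0.1114, 0.1527]
orientation: [-1.239, 0.008, -1.741]
force: [-0.3, 1.3, -1.6]
opening: 0.0135
```

Request:
drive_tool(motion=[[0, 0, 0, 0, 0.2, 0, 1], [0, 0, 0, 0, 0.4, 0, 1], [0, 0, 0, 0, 0.4, 0, 1]])

```text
t: 12.3
eef_pos: [0.5818, -0.111, 0.1501]
orientation: [-1.237, 0.008, -1.74]
force: [-5.5, 3.1, 10.1]
opening: 0.0135
```

Request:
drive_tool(motion=[[0, 0, 0, 0, -0.1, 0, 1], [0, 0, 0, 0, -0.1, -0.2, 1], [0, 0, 0, 0, -0.1, -0.4, 1], [0, 0, 0, 0, -0.1, -0.4, 1]])

```text
t: 12.8
eef_pos: [0.5778, -0.111, 0.1488]
orientation: [-1.238, 0.008, -1.741]
force: [0.5, 0.1, 1.7]
opening: 0.0134
```

Run:
```python
from held import *
q=np.array([-.0012,.120,0,.0183,0,-.0067])
print(inface(heldpts(q,[[0,0,0],[0,0,.155]],cur())))
for n in("top","side"): cv2.imwrite(f"pics/{n}8.png",arm.get_image(n))
crop("pics/top8.png","pics/g3.png",175,130,130,100,6)
crop("pics/side8.png","pics/g2.png",180,130,130,130,6)
```

```text
[[ 0.0101 -0.0627  0.0021]
 [ 0.0098 -0.063   0.1571]]
```

View pics/g2.png

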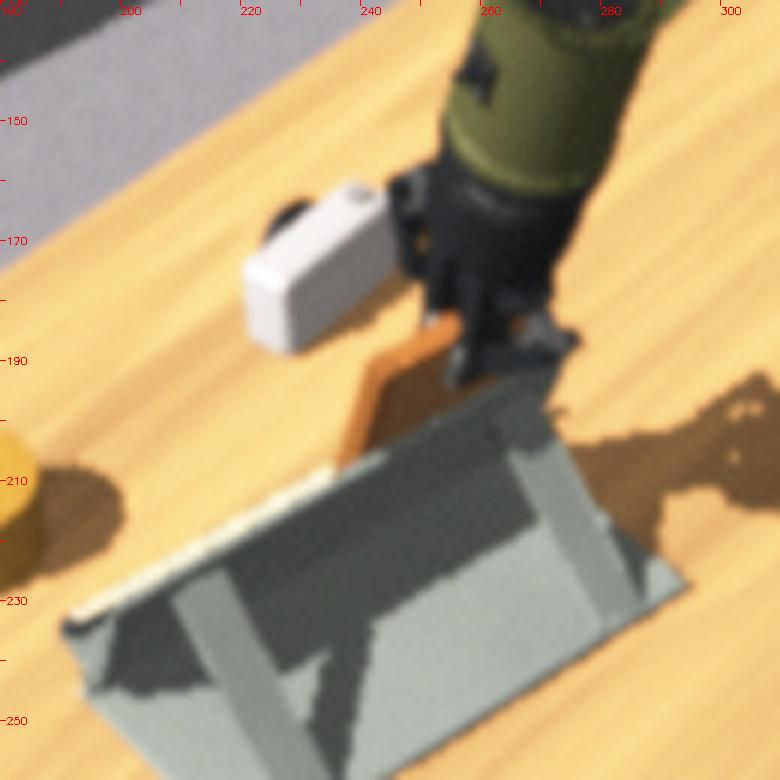

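View pics/g3.png

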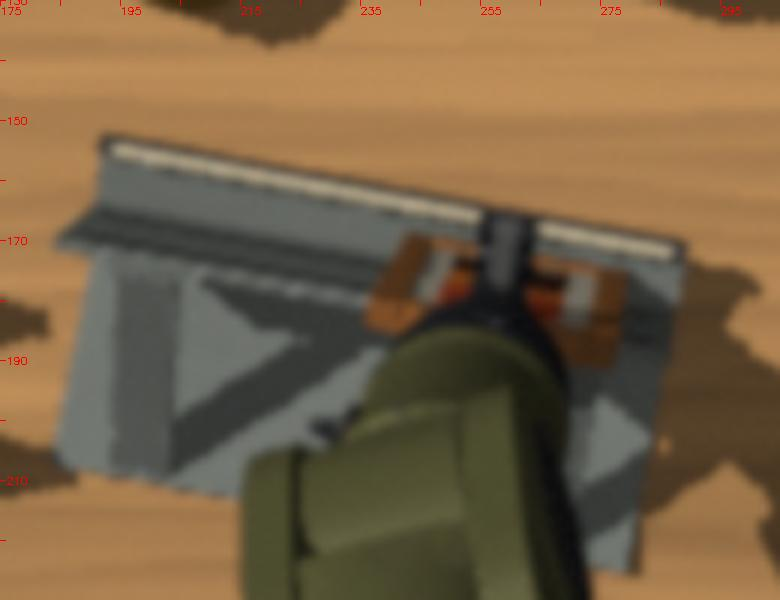

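Request:
drive_tool(motion=[[0, 0, 0, 0, 0, -0.15, 1], [0, 0, 0, 0, 0, -0.3, 1], [0, 0, 0, 0, 0, -0.3, 1]])

```text
t: 13.28
eef_pos: [0.5757, -0.1107, 0.1481]
orientation: [-1.237, 0.008, -1.741]
force: [4.2, -1.0, -1.1]
opening: 0.0138
```

Request:
drive_tool(motion=[[0, 0, 0, 0, 0, -0.15, 1], [0, 0, 0, 0, 0, -0.15, 1]])

```text
t: 13.52
eef_pos: [0.575, -0.1105, 0.148]
orientation: [-1.235, 0.009, -1.742]
force: [6.4, -1.8, -1.5]
opening: 0.0134
```

Run:
```python
from held import *
q=np.array([-.0012,.120,0,.0183,0,-.0067])
print(inface(heldpts(q,[[0,0,0],[0,0,.155]],cur())),arm.sense()["force"],arm.sense()["moment"])
```

```text
[[ 0.0074 -0.0626  0.0023]
 [ 0.0067 -0.0629  0.1573]] [ 6.356  -1.8327 -1.4524] [-0.4497 -1.5059 -0.342 ]
```

Request:
drive_tool(motion=[[0, 0, 0, 0, 0, 0, 0.85], [0, 0, 0, 0, 0, 0, 0.6], [0, 0, 0, 0, 0, 0, 0.45], [0, 0, 0, 0, -2, 0, 0.45], [0, 0, 0, 0, -5, 0, 0.45], [0, 0, 0, 0, -9, 0, 0.45], [0, 0, 0, 0, -12, 0, 0.45]])

```text
t: 14.4
eef_pos: [0.5336, -0.104, 0.2615]
orientation: [-1.239, 0.008, -1.74]
force: [0.6, -0.7, 0.5]
opening: 0.047
```

Run:
```python
from held import *
t=rk(p,"black",[[0,0,.155]])[0]; y=p[2]-np.pi/2
print(t)
rel([((t[0],t[1],.255),down(y)),((t[0],t[1],.1325),down(y))])
for n in("top","side"): cv2.imwrite(f"pics/{n}9.png",arm.get_image(n))
crop("pics/top9.png","pics/g3.png",175,130,130,100,6)
crop("pics/side9.png","pics/g2.png",180,130,130,130,6)
```

```text
[0.5486 0.2912 0.1675]
t 14.4 pos [ 0.5336 -0.104   0.2615] rpy [-1.2394  0.0078 -1.7404] op 0.0470308344832275 F [ 0.5856 -0.6862  0.5468]
rot [-0.3289 -0.3738  0.0546] cm [-39.2   -0.78  -5.23]
rot [-0.3289 -0.3738  0.0546] cm [-39.11  10.8   -9.21]
```

View pics/g2.png

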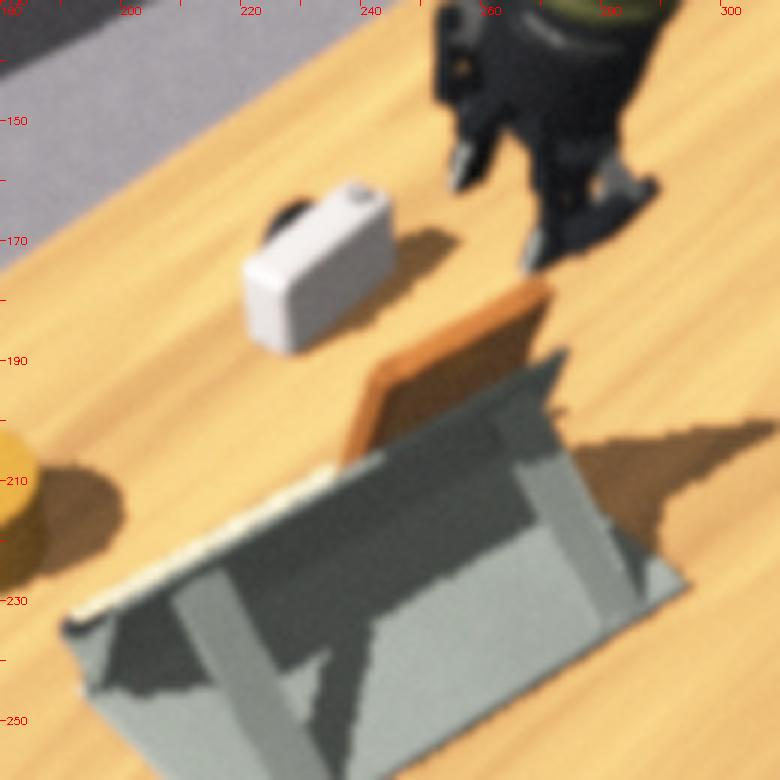

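The side crop shows oak standing on the ledge, with its top edge from (242,191) to (270,178). Next is black.

Request:
drive_tool(motion=[[-0.02, -0.02, 0, -4, -1.5, 0, 0.45], [-0.07, -0.08, 0.01, -9, -2, -0.5, 0.45], [-0.13, -0.15, 0.02, -14, -2, -1, 0.45], [-0.19, -0.22, 0.03, -19, -2, -2, 0.45], [-0.25, -0.29, 0.04, -24, -2, -3, 0.45], [-0.31, -0.35, 0.05, -29, -1.5, -4, 0.45], [-0.33, -0.37, 0.055, -34, -1, -5, 0.45], [-0.33, -0.37, 0.055, -39, -0.8, -5.2, 0.45], [-0.33, -0.37, 0.055, -39.2, -0.8, -5.2, 0.45], [-0.33, -0.37, 0.055, -39.2, -0.8, -5.2, 0.45], [-0.33, -0.37, 0.055, -39.2, -0.8, -5.2, 0.45]])

```text
t: 15.88
eef_pos: [0.5504, 0.2889, 0.254]
orientation: [-1.571, -0.001, -1.371]
force: [-0.2, -0.7, 0.2]
opening: 0.047
```

Run:
```python
from held import *
t=rk(p,"black",[[0,0,.155]])[0]; y=p[2]-np.pi/2
rel([((t[0],t[1],.17),down(y)),((t[0],t[1],.1325),down(y))])
for n in("top","side"): cv2.imwrite(f"pics/{n}10.png",arm.get_image(n))
crop("pics/top10.png","pics/g3.png",170,130,130,100,6)
crop("pics/side10.png","pics/g2.png",110,200,110,120,6)
```

```text
t 15.875 pos [0.5504 0.2889 0.254 ] rpy [-1.5712 -0.0005 -1.3706] op 0.04702383186897889 F [-0.2441 -0.7431  0.1829]
rot [ 0.0004 -0.0062  0.0005] cm [-0.27  8.4  -0.13]
rot [ 0.0004 -0.0062  0.0005] cm [-0.27 12.15 -0.13]
```

View pics/g2.png

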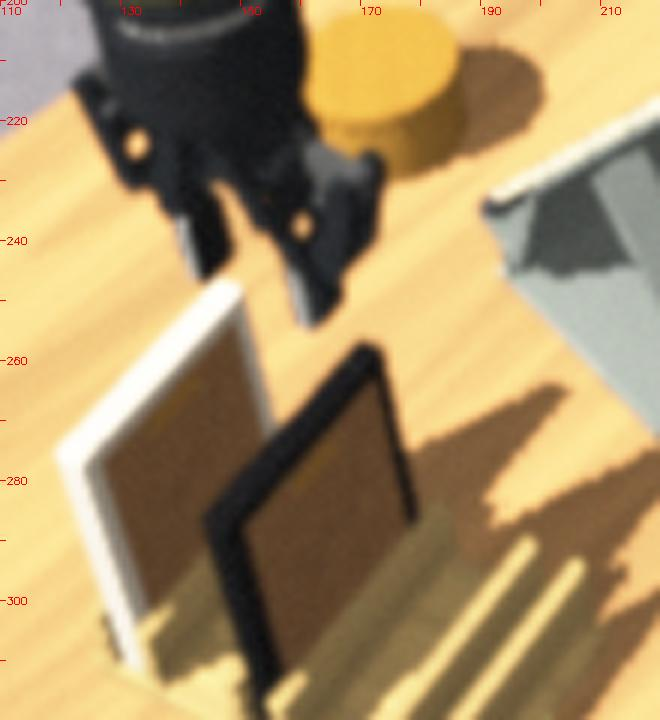

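View pics/g3.png

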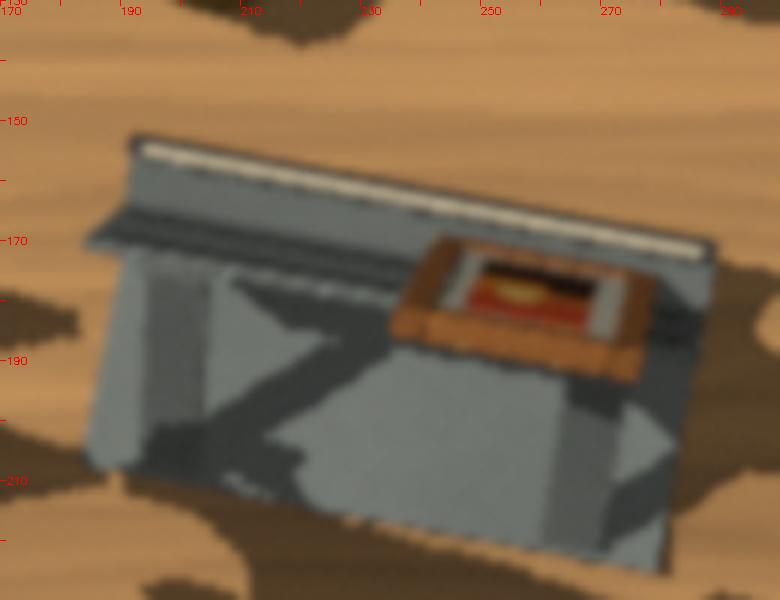

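Oak rests square on the easel, with the sunset showing at top (255,180). I'll descend on black.

Request:
drive_tool(motion=[[0, 0, 0, -0.2, 4, -0.1, 0.45], [0, 0, 0, -0.2, 8.4, -0.1, 0.45], [0, 0, 0, -0.2, 8.4, -0.1, 0.45]])

```text
t: 16.35
eef_pos: [0.5476, 0.2901, 0.1679]
orientation: [-1.576, -0.002, -1.37]
force: [-0.4, 0.3, 0.8]
opening: 0.0469
```

Run:
```python
from held import *
t=rk(p,"black",[[0,0,.155]])[0]; y=p[2]-np.pi/2
rel([((t[0],t[1],.1335),down(y))])
cv2.imwrite(f"pics/side11.png",arm.get_image("side"))
crop("pics/side11.png","pics/g2.png",110,220,110,100,6)
```

```text
t 16.35 pos [0.5476 0.2901 0.1679] rpy [-1.576  -0.0016 -1.3698] op 0.04688828921833793 F [-0.3715  0.2836  0.8044]
rot [ 0.0052 -0.0054  0.0016] cm [-0.09  3.44  0.14]
```

View pics/g2.png

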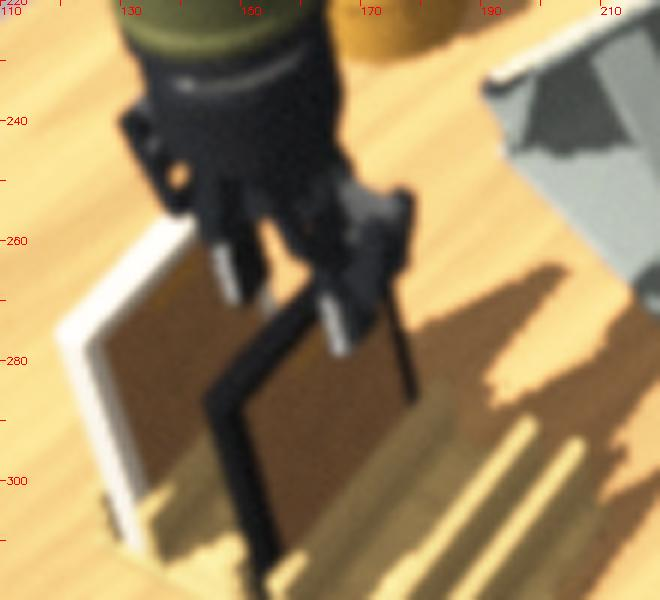

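The side crop shows a finger on either side of black's top edge, at (149,268) and (166,275). I'll descend and grip.

Request:
drive_tool(motion=[[0, 0, 0, -0.1, 2, 0, 0.45], [0, 0, 0, -0.1, 3.5, 0, 0.45], [0, 0, 0, -0.1, 3.5, 0, 0.45], [0, 0, 0, -0.1, 3.5, 0, 1], [0, 0, 0, -0.1, 3.5, 0, 1], [0, 0, 0, -0.1, 3.5, 0, 1], [0, 0, 0, -0.1, 3.5, 0, 1], [0, 0, 0, -0.1, 3.5, 0, 1]])

```text
t: 17.4
eef_pos: [0.549, 0.294, 0.1364]
orientation: [-1.569, 0.002, -1.369]
force: [0.2, -1.3, 5.7]
opening: 0.0134
```

Request:
drive_tool(motion=[[0, 0, 0, 0, -1.5, 0, 1], [0, 0, 0, 0, -4, 0, 1], [0, 0, 0, 0, -8, 0, 1], [0, 0, 0, 0, -12, 0, 1], [0, 0, 0, 0, -17, 0, 1], [0, 0, 0, 0, -17, 0, 1], [0, 0, 0, 0, -17, 0, 1]])

```text
t: 18.27
eef_pos: [0.548, 0.293, 0.3049]
orientation: [-1.572, 0.0, -1.368]
force: [-0.4, -0.2, -3.3]
opening: 0.0133
```

Run:
```python
from held import *
s=arm.sense();print(s["force"],s["eef_pos"],s["orientation"],s["opening"])
for n in("top","side"): cv2.imwrite(f"pics/{n}12.png",arm.get_image(n))
crop("pics/top12.png","pics/g3.png",50,125,120,100,6)
crop("pics/side12.png","pics/g2.png",90,160,120,130,6)
```

```text
[-0.3781 -0.1785 -3.3472] [0.548  0.293  0.3049] [-1.5716  0.0003 -1.3685] 0.013344665704392958
```

View pics/g2.png

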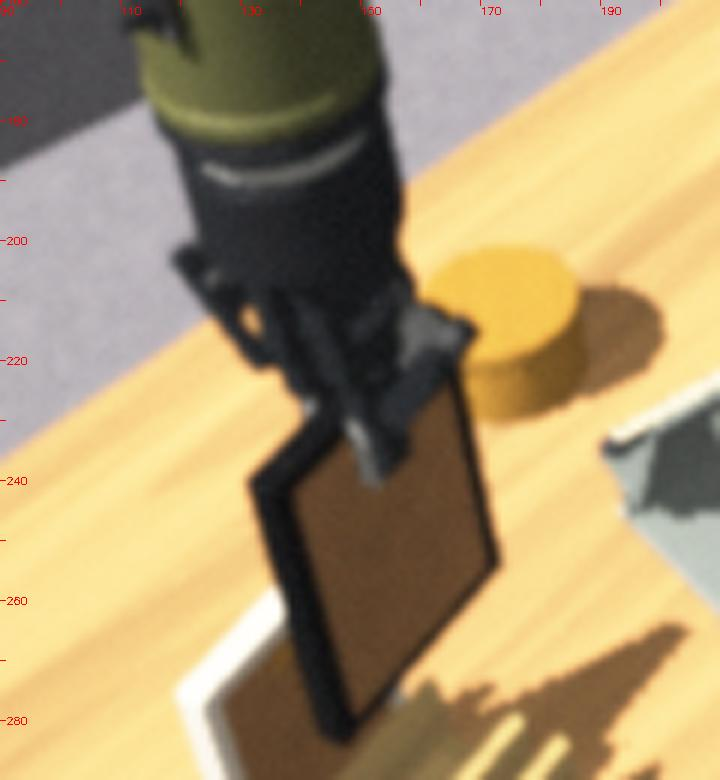

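View pics/g3.png

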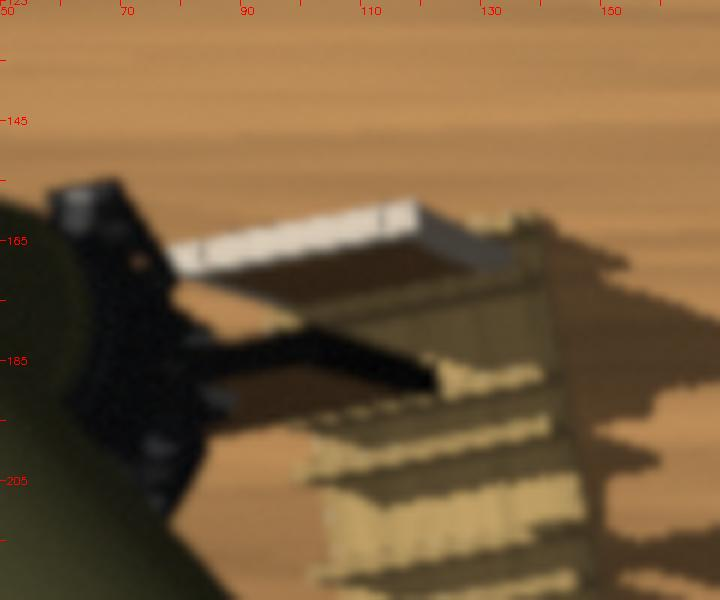

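Run:
```python
from held import *
pose=cur()
obs=[("side",np.array(cr([(250,482),(348,742),(319,729),(499,567)],(90,160),6)),[C(1,1,1),C(-1,1,0),C(1,1,0),C(-1,-1,0)]),
("top",np.array(cr([(425,365),(438,392)],(50,125),6)),[C(1,-1,0),C(-1,-1,0)])]
q,r=fitheld(obs,pose);print(q);print(r[:12].reshape(-1,2).T.round(1))
# grasp height from lift: tcp z at grasp .1364 -> bottom at .012
T=[tcp_for(.0125,.062,z,np.r_[q[0],.1215,0,q[3:]]) for z in(.13,.05,.005)]
for a,b in T: print(a,b.as_euler('xyz'))
rel(T)
# expected oak tcp offset
```

```text
[ 0.      0.1158 -0.0001  0.0405 -0.0034 -0.005 ]
[[-0.  -1.1 -0.8  0.7  1.3  0.1]
 [-0.3  0.8  0.6 -1.  -0.2  0.6]]
[0.5608 0.0202 0.2722] [-1.2622  0.0058 -1.7442]
[0.5878 0.0155 0.197 ] [-1.2622  0.0058 -1.7442]
[0.603  0.0129 0.1547] [-1.2622  0.0058 -1.7442]
t 18.375 pos [0.5479 0.2926 0.3038] rpy [-1.5734 -0.0003 -1.3687] op 0.013399345626213813 F [-0.2938  0.5526 -1.4526]
rot [ 0.3085  0.3735 -0.0515] cm [26.95  3.18 -4.2 ]
rot [ 0.3085  0.3735 -0.0515] cm [27.94 10.69 -1.63]
rot [ 0.3085  0.3735 -0.0515] cm [28.5  14.92 -0.19]
```

Run:
```python
from held import *
q=np.array([0,.1244,0,.025,-.002,-.006]);np.save("qb.npy",q)
T=[tcp_for(.0125,.063,z,q) for z in(.13,.05,.005)]
for a,b in T: print(a,b.as_euler('xyz'))
rel(T)
```

```text
[0.5583 0.0215 0.2744] [-1.2467  0.0063 -1.7425]
[0.5853 0.0168 0.1992] [-1.2467  0.0063 -1.7425]
[0.6004 0.0142 0.1569] [-1.2467  0.0063 -1.7425]
t 18.375 pos [0.5479 0.2926 0.3038] rpy [-1.5734 -0.0003 -1.3687] op 0.013399345626213813 F [-0.2938  0.5526 -1.4526]
rot [ 0.324   0.3717 -0.0537] cm [26.77  2.97 -4.42]
rot [ 0.324   0.3717 -0.0537] cm [27.77 10.48 -1.85]
rot [ 0.324   0.3717 -0.0537] cm [28.33 14.7  -0.41]
```

Request:
drive_tool(motion=[[0, 0, 0, 3, -1, -0.5, 1], [0.02, 0.02, 0, 8, -1, -1.3, 1], [0.1, 0.12, -0.02, 13, -0.5, -2.2, 1], [0.2, 0.23, -0.035, 18, 0.5, -3, 1], [0.3, 0.34, -0.05, 23, 2, -4, 1], [0.324, 0.372, -0.054, 26.8, 3, -4.4, 1], [0.324, 0.372, -0.054, 26.8, 3, -4.4, 1], [0.324, 0.372, -0.054, 26.8, 3, -4.4, 1], [0.324, 0.372, -0.054, 27.2, 6, -3.4, 1], [0.324, 0.372, -0.054, 27.5, 8.5, -2.5, 1], [0.324, 0.372, -0.054, 27.8, 10.5, -1.85, 1], [0.324, 0.372, -0.054, 27.8, 10.5, -1.85, 1]])

```text
t: 19.88
eef_pos: [0.5856, 0.0188, 0.1984]
orientation: [-1.248, 0.008, -1.741]
force: [0.2, -0.1, -1.6]
opening: 0.0135
```

Run:
```python
from held import *
q=np.load("qb.npy")
rel([tcp_for(.0125,.063,z,q) for z in(.012,.0,)])
for n in("top","side"): cv2.imwrite(f"pics/{n}13.png",arm.get_image(n))
crop("pics/top13.png","pics/g3.png",175,130,130,100,6)
crop("pics/side13.png","pics/g2.png",180,150,130,100,6)
```

```text
t 19.875 pos [0.5856 0.0188 0.1984] rpy [-1.2482  0.0083 -1.7407] op 0.013484297726832585 F [ 0.1519 -0.0736 -1.5833]
rot [ 0.0015  0.0011 -0.0024] cm [0.24 3.72 0.12]
rot [ 0.0015  0.0011 -0.0024] cm [0.25 4.92 0.16]
```

View pics/g2.png

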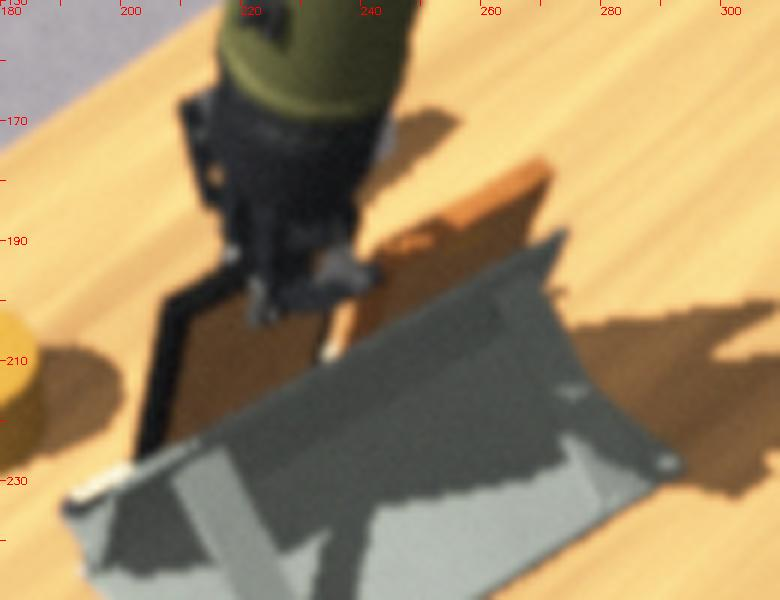

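View pics/g3.png

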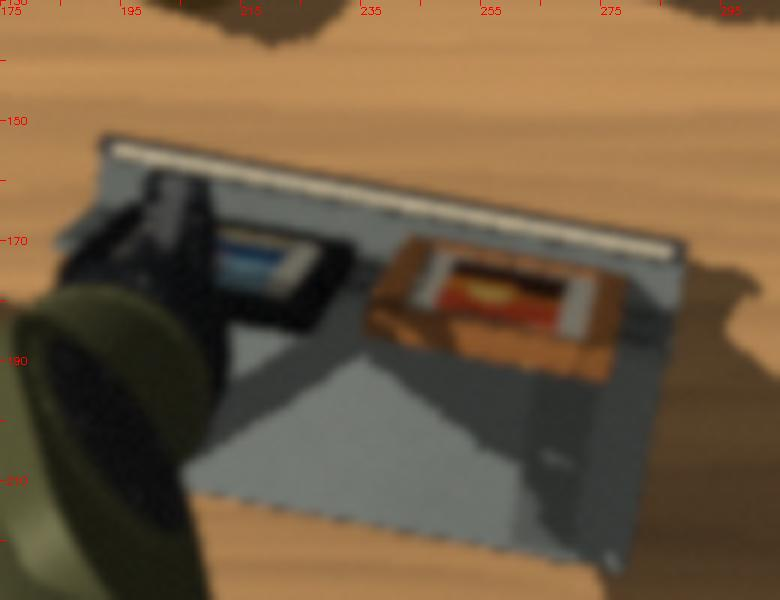

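Black is in front of the plate with the sea picture showing at top (220,173), and there is a gap to oak. I'll lower it gently.

Request:
drive_tool(motion=[[0, 0, 0, 0.1, 1.5, 0.1, 1], [0, 0, 0, 0.1, 2.8, 0.1, 1], [0, 0, 0, 0.1, 3.7, 0.1, 1], [0, 0, 0, 0.1, 4.1, 0.1, 1], [0, 0, 0, 0.1, 4.1, 0.1, 1]])

```text
t: 20.6
eef_pos: [0.5999, 0.0145, 0.1612]
orientation: [-1.245, 0.008, -1.743]
force: [-0.0, 1.5, -1.8]
opening: 0.0134
```

Request:
drive_tool(motion=[[0, 0, 0, 0, 0.3, 0, 1], [0, 0, 0, 0, 0.6, 0, 1], [0, 0, 0, 0, 0.8, 0, 1], [0, 0, 0, 0, 0.8, 0, 1]])

```text
t: 21.1
eef_pos: [0.6024, 0.014, 0.1539]
orientation: [-1.245, 0.008, -1.743]
force: [-0.1, -0.3, -1.9]
opening: 0.0136
```

Request:
drive_tool(motion=[[0, 0, 0, 0, 0.2, 0, 1], [0, 0, 0, 0, 0.4, 0, 1], [0, 0, 0, 0, 0.4, 0, 1]])

```text
t: 21.48
eef_pos: [0.6039, 0.015, 0.152]
orientation: [-1.242, 0.009, -1.742]
force: [-8.7, 3.5, 13.6]
opening: 0.0135
```

Contact with the ledge. I'll ease off and slide back to the plate.

Request:
drive_tool(motion=[[0, 0, 0, 0, -0.15, 0, 1], [0, 0, 0, 0, -0.15, -0.2, 1], [0, 0, 0, 0, -0.15, -0.4, 1], [0, 0, 0, 0, -0.15, -0.55, 1], [0, 0, 0, 0, -0.15, -0.55, 1]])

```text
t: 22.1
eef_pos: [0.5987, 0.0148, 0.1503]
orientation: [-1.243, 0.009, -1.743]
force: [2.2, -0.2, 3.6]
opening: 0.0132
```

Run:
```python
from held import *
q=np.load("qb.npy")
print(inface(heldpts(q,[[0,0,0],[0,0,.155]],cur())),arm.sense()["force"],arm.sense()["moment"])
```

```text
[[ 0.009   0.0636 -0.0006]
 [ 0.0084  0.0633  0.1544]] [ 2.1715 -0.2007  3.5988] [-0.2027 -0.5156 -0.0376]
```

Request:
drive_tool(motion=[[0, 0, 0, 0, 0, -0.15, 1], [0, 0, 0, 0, 0, -0.3, 1], [0, 0, 0, 0, 0, -0.3, 1]])

```text
t: 22.48
eef_pos: [0.5974, 0.0149, 0.1499]
orientation: [-1.241, 0.01, -1.744]
force: [7.6, -2.9, 0.2]
opening: 0.0135
```

Firm contact with the plate, at about x = 7.5 mm in the face frame. I'll release and retract.

Request:
drive_tool(motion=[[0, 0, 0, 0, 0, 0, 0.85], [0, 0, 0, 0, 0, 0, 0.6], [0, 0, 0, 0, 0, 0, 0.45], [0, 0, 0, 0, -2, 0, 0.45], [0, 0, 0, 0, -5, 0, 0.45], [0, 0, 0, 0, -9, 0, 0.45], [0, 0, 0, 0, -14, 0, 0.45], [0, 0, 0, 0, -19, -3, 0.45], [0, 0, 0, 0, -22, -8, 0.45], [0, 0, 0, 0, -22, -13, 0.45], [0, 0, 0, 0, -22, -16, 0.45], [0, 0, 0, 0, -22, -16, 0.45]])

```text
t: 23.98
eef_pos: [0.3735, 0.052, 0.305]
orientation: [-1.246, 0.006, -1.742]
force: [-0.2, -0.8, 0.5]
opening: 0.0472
```

Run:
```python
from held import *
for n in("top","side"): cv2.imwrite(f"pics/{n}14.png",arm.get_image(n))
crop("pics/top14.png","pics/g3.png",175,140,130,95,6)
crop("pics/side14.png","pics/g2.png",180,160,130,100,6)
```

```text
(no output)
```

View pics/g2.png

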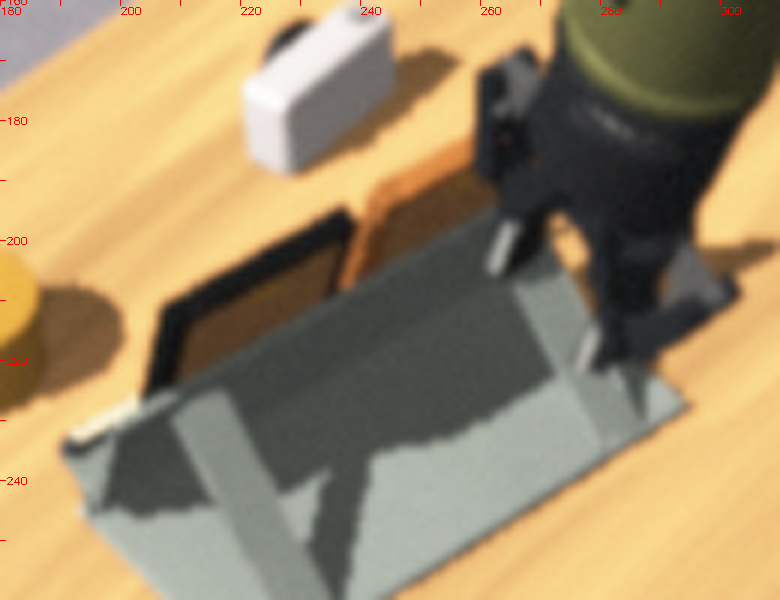

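View pics/top14.png

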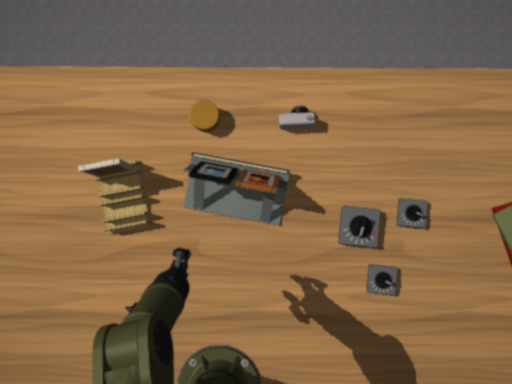

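View pics/side14.png

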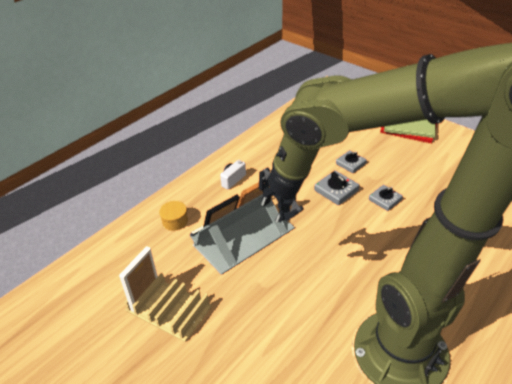

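Run:
```python
from held import *
im=cv2.resize(cv2.imread("pics/top14.png"),None,fx=6,fy=6,interpolation=cv2.INTER_CUBIC)
for y in(-.0625,.0635):
  for x in(0,.014):
    P=np.array([[x,y-.055,0],[x,y+.055,0],[x,y+.055,.155],[x,y-.055,.155]])
    uv=projc("top",OE+RE.apply(P),v[:6]);cv2.polylines(im,[((uv+.5)*6).round().astype(int)],True,(0,255,0) if x else (0,255,255),1)
cv2.imwrite("pics/o14.png",im[840:1410,1050:1830])
a=cv2.imread("pics/top0.png")[150:185,70:145].astype(int);b=cv2.imread("pics/top14.png")[150:185,70:145].astype(int)
print(abs(a-b).max(2)[:22].mean(0).round(0)[:55])
```

```text
[6. 6. 6. 6. 6. 6. 6. 6. 6. 6. 6. 6. 6. 6. 6. 6. 6. 6. 6. 6. 6. 6. 6. 6.
 6. 6. 6. 6. 6. 6. 6. 5. 6. 5. 5. 5. 5. 5. 5. 5. 5. 5. 5. 5. 5. 5. 5. 5.
 5. 4. 4. 4. 4. 4. 4.]
```

View pics/o14.png

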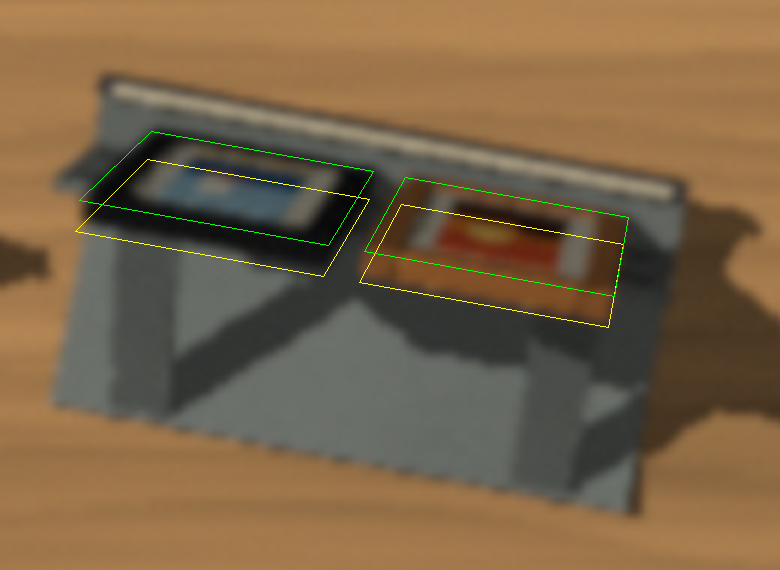

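View pics/g3.png

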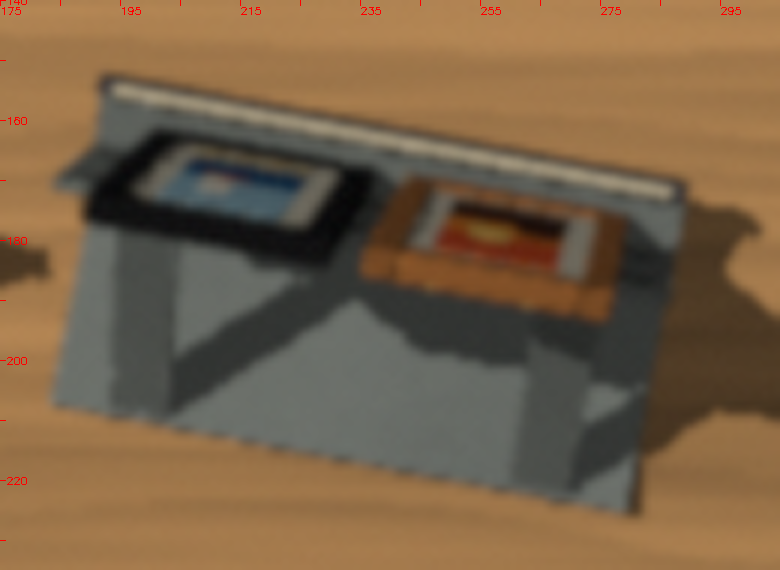

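Run:
```python
from held import *
for n,y0,x0,c in(("side",200,190,v[6:]),("top",150,180,v[:6])):
    s=8
    img=cv2.imread(f"pics/{n}14.png"); img=np.clip(img.astype(float)*1.6+20,0,255).astype(np.uint8)
    im=cv2.resize(img[y0-20:y0+50,x0:x0+100],None,fx=s,fy=s,interpolation=cv2.INTER_CUBIC)
    for y in(-.0625,.0635):
      for x in(0,.014):
        P=np.array([[x,y-.055,0],[x,y+.055,0],[x,y+.055,.155],[x,y-.055,.155]])
        uv=projc(n,OE+RE.apply(P),c[:6]);cv2.polylines(im,[((uv+.5-[x0,y0-20])*s).round().astype(int)],True,(0,255,0) if x else (0,255,255),1)
    cv2.imwrite(f"pics/o15{n}.png",im)
```

```text
(no output)
```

View pics/o15side.png

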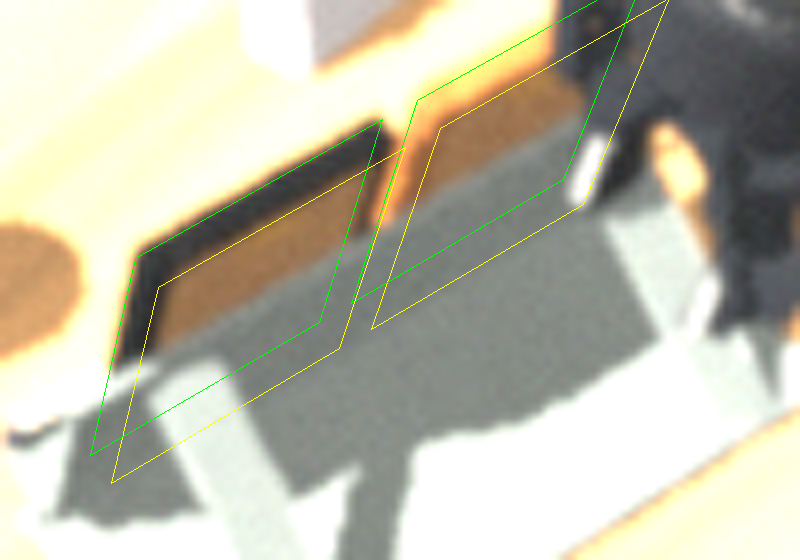

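View pics/o15top.png

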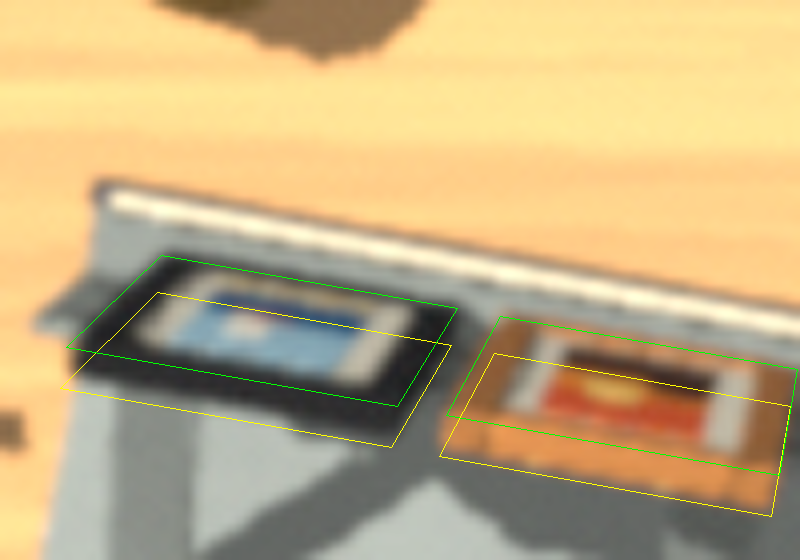

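Both frames match the predicted seated outlines to within 1–1.5 px, which is about what the calibration allows. White, tin and camera look unchanged. I'll check the dial once more and hand in.

Run:
```python
from h import *
from workcell import arm
a,b=cv2.imread("pics/top2.png"),cv2.imread("pics/top14.png")
print("dial diff",abs(a[205:250,338:383].astype(int)-b[205:250,338:383]).max())
s,t=cv2.imread("pics/top0.png"),b
print("tin/cam diff",abs(s[95:135,185:325].astype(int)-t[95:135,185:325]).max())
st=arm.sense();print(st["qvel"],st["force"],st["t"])
print(arm.sign_off())
```

```text
dial diff 10
tin/cam diff 8
[ 0.0005  0.0225  0.0041 -0.024   0.0026 -0.0008 -0.0014] [0.4646 0.0455 0.0068] 24.075
the job is handed in; nothing more can be done
None
```

The job is handed in at t ≈ 24 s. Both pictures are on the easel and the dial is at step 4, but sign-off gives no verdict, so what follows is from my own checks.

- **Dial:** I gripped the dial of the largest dimmer and turned it from step 2 to step 4. The pointer read a yaw of about -3.42 rad against -3.42 expected for step 4, and it had not moved in the last picture.
- **Frames:** Oak went on the left and black on the right, about 63 mm either side of the middle. I lowered each one slowly until it touched the ledge, slid it back to the plate, then released it. Peak contact was about 16 N.
- **Left alone:** The white frame, tin and camera look the same as in the first pictures. The robot was clear of everything at the end.

**Small disagreement:** In the last top picture, the upper edges of both frames sat 1–1.5 px (about 3–4 mm) forward of where my model put them. The side picture agreed with the model, so I put this down to calibration error. I did not measure how flat each frame lies against the plate any more closely than that.

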